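Raise the fume hood sash to its red working-height mark

TASK

Open the benchtop fume hood for weighing: push its sliding window up with the fingertips from beneath the blue lip until the window's lower edge is level with the red collars on the two posts, without going clearly past them. Do not grip the lip, leave the glassware and other things in and around the hood where they stand, and finish with the robot clear of everything and the window standing at the mark.

Things in the scene. Friction and masses are not known exactly. Their poses are not given: they have to be found in the camera images.
- hood: Benchtop fume hood, fixed, clear-walled. Origin: on the bench, in the window's plane, midway between its two white guide posts (44 x 36 mm, 650 mm tall, centres at y = +-250 mm; counterweight channels outside them, to 300 mm). Its +x points into the hood (the front faces its -x), y runs along the window, z up. Place and yaw differ each time. A balance with a beaker stands inside, 50 mm and more behind the window.
- sill (a point): Middle of the top of the steel sill tube (16 mm thick) along the front of the hood's white deck: 82 mm in front of the window plane, 30 mm above the bench. The deck is 16 mm thick and reaches 100 mm in front of the window
- sash (a joint): Height of the window in m: 0 is right down, with its lower edge 40 mm above the bench, and it grows as the window goes up (lower edge height = 0.040 + value); top stop at 0.265. The window is counterweighted: a push of about 2 to 6 N moves it, and it stays where it is left.
- sash_edge (a point): Middle of the window's lower edge: centre of the underside of its aluminium bottom rail (20 mm thick front to back, 28 mm high, 455 mm wide). Clear pane above it, up to 310 mm above the edge. Axes as the hood's.
- lip_mid (a point): Middle of the underside of the blue lip, a 400 mm wide, 9 mm thick strip flaring 45 degrees outward (hood's -x) and upward from the bottom rail. Its underside runs from 11 mm in front of the window plane, 1 mm above the lower edge, to 43 mm in front, 34 mm above; this point is half-way. Fingers tilted 45 degrees, pointing down and into the hood, lie flat along it from below. Axes as the hood's
- mark: The working-height mark: two red collars, 12 mm tall, one round each guide post, standing 14 mm proud of its front. Origin: half-way up the collars, in the window plane, midway between the posts. The height differs each time (170 to 240 mm above the bench). A white header joins the posts at the top, 620 to 650 mm up.
- amber: Amber bottle, 80 mm diameter, 165 mm tall, origin under its centre; stands in front of one end of the window. To be left alone.
- clear: Green glass bottle, 62 mm diameter, 135 mm tall, origin under its centre; stands in front of the other end of the window. To be left alone.
- weigh_beaker: Small beaker, 52 mm diameter, 58 mm tall, on the balance pan in the hood. To be left alone.
- jar: White jar, 56 mm diameter, 75 mm tall, in the hood. To be left alone.
- beaker: Beaker, 72 mm diameter, 95 mm tall, on the bench to the robot's right. To be left alone.
- mortar: Mortar, 104 mm diameter, 55 mm tall, on the bench to the robot's left. To be left alone.
- spatula: Steel spatula, 180 mm long, lying flat on the bench to the robot's left. To be left alone.

How it is judged:
On the way:
1. the window has been pushed up 20 mm or more by fingers beneath its lip (distance of sash_edge from where it was at the start of the episode above 0.02 m and (contact force between the fingers and sash_c0 above 0.5 N or contact force between the fingers and sash_c1 above 0.5 N)), for 0.1 s.
At the end, for the whole second after the job is handed in: The window's lower edge is within 12 mm of the height of the middle of the red collars, at rest and standing by itself; every loose thing is within 20 mm of where it stood (z of sash_edge in the frame of mark between -0.012 and 0.012 m and velocity of joint sash between -0.005 and 0.005 m/s and distance of each of weigh_beaker, jar, amber, clear, beaker, mortar, spatula from where it was at the start of the episode below 0.02 m); the robot touches nothing.
It fails at once if the window goes more than 25 mm past the mark (z of sash_edge in the frame of mark above 0.025 m).
It fails at once if the lip is gripped between the fingers, from above and below at once (contact force between the fingers and sash_c1 above 2 N and contact force between the fingers and sash_c2 above 2 N).
It fails at once if a thing in the hood is moved, lifted or knocked over (distance of any of weigh_beaker, jar from where it was at the start of the episode above 0.02 m or angle between any of weigh_beaker, jar's own z axis and vertical above 0.35 rad).
It fails at once if a bottle in front of the hood is moved, lifted or knocked over (distance of any of amber, clear from where it was at the start of the episode above 0.02 m or angle between any of amber, clear's own z axis and vertical above 0.35 rad).
It fails at once if the beaker, mortar or spatula on the bench is moved, lifted or knocked over (distance of any of beaker, mortar, spatula from where it was at the start of the episode above 0.02 m or angle between any of beaker, mortar's own z axis and vertical above 0.35 rad).
It also fails if it takes over 45 s, if anything falls off the work surface, if the arm or the gripper's body presses on something with over 40 N, if the wrist force passes 120 N, or if a joint passes its speed limit or range.

ROBOT

A 6-joint arm with a two-finger parallel gripper is mounted at the origin on the work surface. World frame = base frame: x ahead of the robot, y to its left, z up, the work surface at z = 0. Lengths are in m, angles in rad, forces in N, time in s.
With the tool pointing down it reaches from about 0.25 to 0.775 m from the base axis. Payload 4 kg.
Tool frame: the origin (TCP) lies between the finger pads; the fingertips stand 14 mm ahead of it and the grasp point (between the pads) lies 5 mm behind it; z points along the fingers, y is the direction in which the jaws open and shut (so a half turn about z gives the same grasp; the last joint's range is limited). The gripper opens to 94 mm and grips with 3 to 60 N. Pads are 16 mm wide; open, the fingers measure 119 mm over their backs; the gripper's body (75 mm by 177 mm) begins 78 mm behind the grasp point.
Start: joints at [-1.394, 0.087, 1.371, -0, 1.684, -0.103], TCP at [0.152, -0.529, 0.22] pointing down, gripper open.
Joint ranges: [-3.1, 3.1], [-0.76, 2.03], [0.27, 2.55], [-1.08, 4.22], [0.17, 2.65], [-2.57, 2.57]. Speed limits (rad/s): [2.79, 2.79, 3.14, 3.14, 3.14, 3.14].

INTERFACE

Orientations are given as [roll, pitch, yaw] about the fixed x, y, z axes, in that order (R = Rz(yaw) Ry(pitch) Rx(roll)).
In Python, from bench import robot, cams, spotter gives the robot as it stands.
- The arm moves only by the shell command python3 -m inch 'ROWS'. ROWS is JSON, a list of rows, each an object of numbers: "grip": the opening, from 0 (shut) to 1 (fully open); "dx", "dy", "dz": the shift along the tool's x, y, z in units of 25 mm (1.0 is 25 mm); "rx", "ry", "rz": the turn, a rotation vector about the tool's x, y, z in units of 5 degrees (1.0 is 5 degrees). A call has 1 to 12 rows; each row shifts and turns the pose as measured when the row begins, along the tool's axes as they then stand; what a row does not reach is not made up. A row lasts 1/8 s, in which the tool goes at most 62.5 mm and 10.7 degrees, less where a joint would pass 70% of its speed; a pose out of reach is approached as far as the arm can. A call is refused whole if a number of a shift passes 1 or a number of a turn 1, either way. A call with a gripper value outside its range is refused whole. The fingers move at their own pace and stop on an object; the grip force is fixed at half the most. Time passes only in rows, so rows that do not move let the fingers close. It gives the time, the measured TCP pose, the force and the opening at its end, in the units of the state.
- robot.get_obs(): the state, without advancing time (a new reading comes with each control period).
- cams.snapshot(name): name is "scene" or "top"; returns a dict with "frame" (480x640x3 uint8, red, green, blue), "intrinsics" (3x3 intrinsics, pixels), "eye" and "orientation" of the camera in the world. Camera axes: x right, y up, looking along -z (the intrinsics and any distortion apply to the point x, -y, -z); pixel columns grow to the right and rows downward; lengths in m; the calibration is good to about 2 mm. A picture is of the moment at which its call begins. There is no depth.
- robot.close_job(): hands the job in, once; it reports no verdict.
Trained networks look in a picture, given as the dict that the camera call returned (one of the last four; its "shot" number tells which), for a name from the list of things; names that differ only in an ending like _2 or _b are one class to them, and where a whole thing is asked for, a point or a joint stands for the part that bears it (a point fixed in the world has none). Each returns a list of dicts, best first, with "score" (0 to 1); they miss things now and then, are a little off and sometimes report something else, mostly with a low value. They report only what shows in the picture. A call takes as long as a camera call.
- spotter.regions_of(picture, query): "pixels" (480x640 bool, what is visible of it) and "extent" ([left, top, right, bottom] in pixels, round what is visible of it).
- spotter.place_of(picture, query): "pixel" ([column, row] in pixels: a listed point, or the origin of a listed thing).
The state is a dict: "time": time; "joint_positions": joint angles; "qvel": joint speeds; "joint_torque": joint torques, N m; "tool_pos": TCP position; "ee_rot": TCP orientation; "wrist_force": force on the tool from outside, world axes, zero at the start; "wrist_torque": the same for the moment, N m; "width": finger opening in m.
Only numpy, scipy, OpenCV 4.12 (cv2) and the standard library are available. Lean on these libraries where they do the work, as an engineer would, in place of code of your own. Each camera call takes 0.05 s, during which the arm holds its last target.

## Working session

There is one attempt and no reset: what is moved stays moved. The work goes in short steps, Python scripts to look and compute and a shell command to move; the robot and the scene stay as the last step left them, time stands still between calls to the robot, and variables do not carry over. Pictures are saved under pics/ and viewed, and the job is handed in when it is done.

```bash
ls; mkdir -p pics; cat > h.py <<'E'
import numpy as np,cv2
from bench import robot,cams,spotter
def snap(n,f):
    p=cams.snapshot(n); cv2.imwrite('pics/'+f,p['frame'][:,:,::-1]); return p
E
python3 - <<'E'
from h import *
for n in('scene','top'):
    p=snap(n,n+'0.png'); print(n,p['intrinsics'],p['eye'],p['orientation'],[k for k in p])
    for q in ['hood','sill','sash_edge','lip_mid','mark','amber','clear','weigh_beaker','jar','beaker','mortar','spatula']:
        try:
            r=spotter.place_of(p,q); print(q,[(np.round(a['pixel'],1),round(a['score'],2)) for a in r[:2]])
        except Exception as e: print(q,e)
print(robot.get_obs())
E
```

```text
pics
scene [[610.64062098   0.         331.02149849]
 [  0.         610.64062098 242.95312409]
 [  0.           0.           1.        ]] [0.0493249  0.26665743 1.70166482] [ 0.34104057  0.00641569 -2.14117163] ['frame', 'intrinsics', 'eye', 'orientation', 'shot']
hood [(array([305.4, 240.6]), 0.59)]
sill [(array([319.6, 259.1]), 0.95), (array([306.9, 227.3]), 0.71)]
sash_edge [(array([306.3, 230.2]), 0.85), (array([197.5, 403.7]), 0.51)]
lip_mid [(array([310.8, 236.6]), 0.82), (array([200.1, 406.6]), 0.31)]
mark [(array([270.2, 326.1]), 0.45)]
amber [(array([403.8, 251.6]), 0.65)]
clear [(array([308.7, 239.3]), 0.72), (array([270.7, 326.1]), 0.61)]
weigh_beaker [(array([278.1, 190.9]), 0.48)]
jar []
beaker [(array([481.7, 205.7]), 0.89), (array([403.9, 252.4]), 0.62)]
mortar [(array([200.6, 405.5]), 0.64), (array([269.2, 325.2]), 0.29)]
spatula [(array([290.8, 402. ]), 0.92)]
top [[590.10010305   0.         328.94310586]
 [  0.         590.10010305 240.37497714]
 [  0.           0.           1.        ]] [0.28218785 0.00418331 1.9058579 ] [ 0.13806374 -0.01074911 -1.56072941] ['fram
[... 536 characters left out ...]
, 0.32)]
{'time': 1.3, 'joint_positions': array([-1.39410096e+00,  8.72239420e-02,  1.37068499e+00,  3.34457676e-06,
        1.68359557e+00, -1.03077781e-01]), 'qvel': array([ 1.46231353e-05, -3.95343893e-04, -1.08752951e-03, -4.47319475e-04,
       -5.04002633e-04, -1.00892772e-03]), 'joint_torque': array([-5.80218625e-05, -3.40045881e+01, -3.02593660e+01,  7.19644362e-02,
        2.38836987e-02,  1.21277559e-06]), 'tool_pos': array([ 0.15188868, -0.52863832,  0.21950041]), 'ee_rot': array([3.14150463e+00, 5.76482132e-06, 2.79773527e-01]), 'wrist_force': array([0.54185232, 0.53003346, 0.07774976]), 'wrist_torque': array([ 0.00848173,  0.02122184, -0.02176175]), 'width': 0.09390282793322027}
```

View pics/scene0.png

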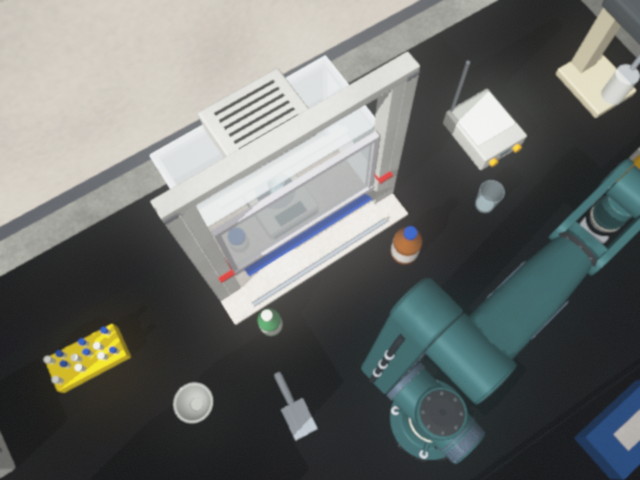

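View pics/top0.png

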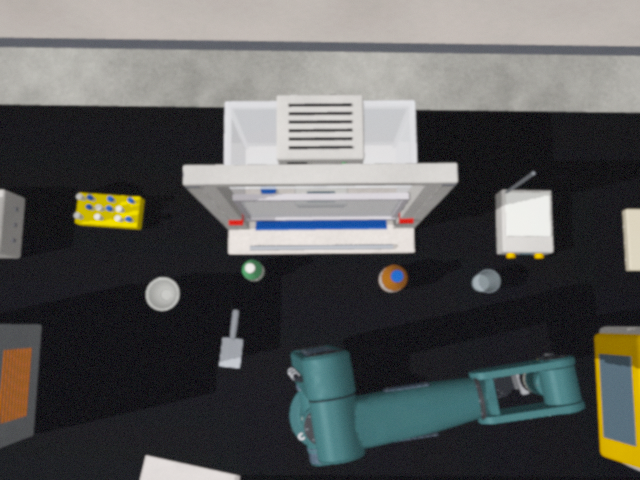

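```bash
cat >> h.py <<'E'
from scipy.spatial.transform import Rotation as Ro
from scipy.optimize import least_squares
def proj(p,X):
    R=Ro.from_euler('xyz',p['orientation']).as_matrix(); c=(np.atleast_2d(X)-p['eye'])@R
    c=c*[1,-1,-1]; u=c@np.array(p['intrinsics']).T; return u[:,:2]/u[:,2:]
def tri(P,U):
    f=lambda X:np.concatenate([(proj(p,X)[0]-u) for p,u in zip(P,U)])
    s=least_squares(f,[.5,0,.1]); return s.x,np.abs(s.fun).max()
def red(p):
    f=p['frame'].astype(int); m=((f[...,0]>150)&(f[...,1]<80)&(f[...,2]<80)).astype(np.uint8)
    n,l,s,c=cv2.connectedComponentsWithStats(m)
    return [(s[i],c[i]) for i in range(1,n) if s[i][4]>20]
E
python3 - <<'E'
from h import *
S=cams.snapshot('scene');T=cams.snapshot('top')
for p in(S,T):
    for s,c in red(p): print(s,np.round(c,1))
    print()
for n,f,sc in(('S',S,None),('T',T,None)): pass
for n,a,b in [('sill',(319.6,259.1),(321.5,248.4)),('edge',(306.3,230.2),(323.7,214.8)),('lip',(310.8,236.6),(322.7,224.3)),('amber',(403.8,251.6),(390.8,284.8)),('clear',(269.2,325.2),(253.8,269.7)),('beaker',(481.7,205.7),(481.3,283.9)),('spat',(290.8,402),(235.6,337.5)),('mort',(200.6,405.5),(167.9,291.9)),('colL',(227,276),(236,222)),('colR',(384,177),(405,220))]:
    x,e=tri([S,T],[a,b]); print(n,x.round(4),round(e,2))
def crop(p,x0,y0,x1,y1,n): cv2.imwrite('pics/'+n,cv2.resize(p['frame'][y0:y1,x0:x1,::-1],(800,600),interpolation=cv2.INTER_CUBIC))
crop(S,200,140,440,320,'s1.png'); crop(T,210,150,450,330,'t1.png')
E
```

```text
[380 173  11   8  32] [385.7 176.8]
[220 272  13   9  48] [225.8 276.2]

[229 219  14   6  55] [236.1 222.3]
[400 219  13   4  51] [406.1 220.5]

sill [0.5149 0.0137 0.0748] 1.42
edge [0.6178 0.002  0.0627] 0.94
lip [0.583  0.0058 0.0938] 0.55
amber [ 0.4068 -0.2029  0.0598] 2.24
clear [0.4492 0.229  0.0033] 0.33
beaker [ 0.4174 -0.5095 -0.0201] 1.88
spat [ 0.2356  0.2852 -0.006 ] 1.48
mort [ 0.3716  0.5063 -0.0349] 1.6
colL [0.5693 0.2596 0.2076] 0.01
colR [ 0.5807 -0.2327  0.2113] 0.13
```

View pics/s1.png

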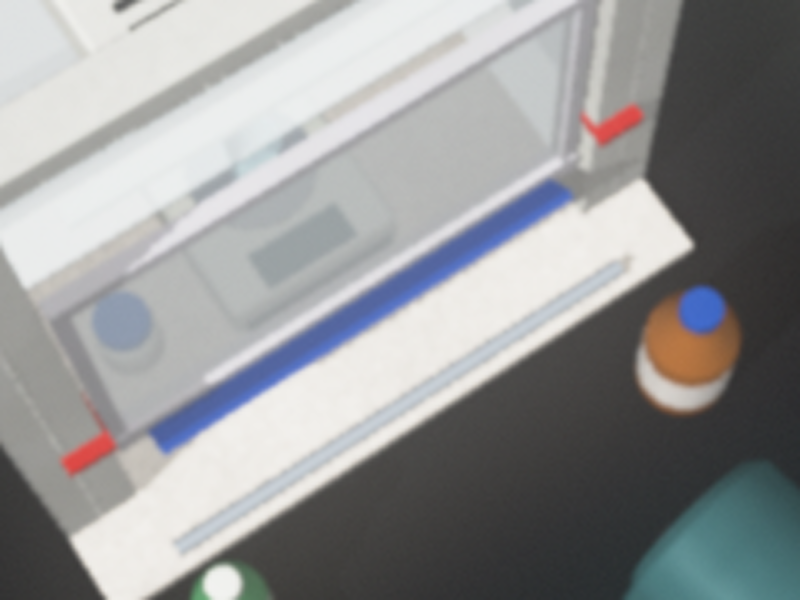

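View pics/t1.png

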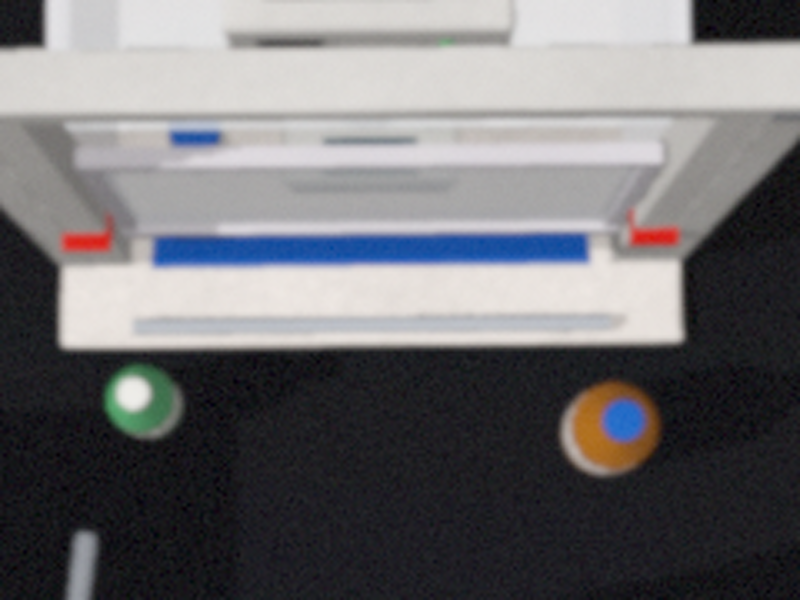

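```bash
cat > fit.py <<'E'
from h import *
S=cams.snapshot('scene');T=cams.snapshot('top')
s=lambda u,v:(200+u/3.3333-.35,140+v/3.3333-.35)
t=lambda u,v:(210+u/3.3333-.35,150+v/3.3333-.35)
def model(q):
    x,y,a,m,e,w,k=q
    R=Ro.from_euler('z',a).as_matrix()
    W=lambda *p:R@np.array(p)+[x,y,0]
    z=.040+e
    return [ # deck front corners, lip outer bottom corners(front edge), collars, header front-bottom? sill
    (S,s(695,245),W(-.1,-w,.016)),(S,s(107,600),W(-.1,w,.016)),
    (T,t(684,343),W(-.1,-w,.016)),(T,t(62,348),W(-.1,w,.016)),
    (S,s(168,453),W(-.043,.2,z+.034)),(T,t(155,265),W(-.043,.2,z+.034)),
    (S,s(577,195),W(-.043,-.2,z+.034)),(T,t(588,262),W(-.043,-.2,z+.034)),
    # collar front lower outer/inner: centroid of front top edge approx
    (S,(227-.0,276.),W(-k,.25,m+.004)),(T,(236.1,222.3),W(-k,.25,m+.004)),
    (S,(384.5,177.5),W(-k,-.25,m+.004)),(T,(406.1,220.5),W(-k,-.25,m+.004)),
    (S,s(180,548),W(-.085,.213,.028)),(T,t(380,325),W(-.085,0,.028)) ]
def res(q):
    r=[proj(p,X)[0]-u for p,u,X in model(q)]
    r[-2][:]=0; r[-1][0]=0
    return np.concatenate(r)
if __name__=='__main__':
    f=least_squares(res,[.6,0,0,.2,.01,.3,.025],loss='soft_l1')
    print(f.x.round(4)); print(res(f.x).reshape(-1,2).round(1))
E
python3 fit.py
```

```text
[0.6062 0.011  0.019  0.1916 0.0714 0.301  0.0285]
[[ 0.5  0.3]
 [ 3.1  4.9]
 [ 0.1 -1.1]
 [ 0.  -1.2]
 [-1.1  0.4]
 [-0.8 -0.3]
 [-0.4  0.6]
 [ 1.7 -0.3]
 [-0.2  0.3]
 [ 0.3 -0.9]
 [ 0.9  0.3]
 [ 0.4 -0.2]
 [ 0.   0. ]
 [ 0.  -0. ]]
```

```bash
sed -i 's/s(107,600)/s(122,608)/' fit.py; python3 - <<'E'
from fit import *
def crop(p,x0,y0,n,U):
    im=cv2.resize(p['frame'][y0:y0+90,x0:x0+120,::-1],(800,600),interpolation=cv2.INTER_CUBIC)
    for u in U: cv2.circle(im,(int((u[0]-x0+.5)*6.667),int((u[1]-y0+.5)*6.667)),4,(0,255,0),1)
    cv2.imwrite('pics/'+n,im)
f=least_squares(res,[.6,0,0,.2,.01,.3,.025],loss='soft_l1')
print(f.x.round(4)); print(res(f.x).reshape(-1,2).round(1))
for n,p,x0,y0 in(('a',S,205,240),('b',S,320,150),('c',T,215,180),('d',T,335,180)):
    crop(p,x0,y0,n+'.png',[proj(p,X)[0] for P,u,X in model(f.x) if P is p])
ims=[cv2.resize(cv2.imread(f'pics/{n}.png'),(400,300)) for n in 'abcd']
cv2.imwrite('pics/q1.png',np.vstack([np.hstack(ims[:2]),np.hstack(ims[2:])]))
E
```

```text
[0.6055 0.0105 0.0213 0.1906 0.0728 0.2991 0.0276]
[[ 0.2  0.5]
 [-0.4  2.4]
 [-0.2 -1.1]
 [ 0.8 -0.7]
 [-0.7  0.5]
 [-0.7  0. ]
 [-0.1  0.4]
 [ 2.  -0.3]
 [ 0.1  0.4]
 [ 0.5 -0.7]
 [ 0.9  0.2]
 [ 0.5 -0.5]
 [ 0.   0. ]
 [ 0.   0.2]]
```

View pics/q1.png

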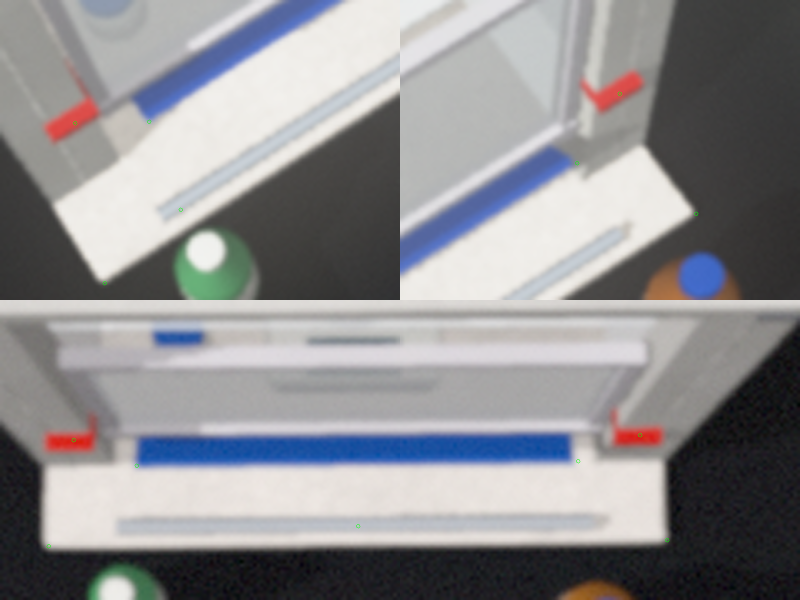

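View pics/a.png

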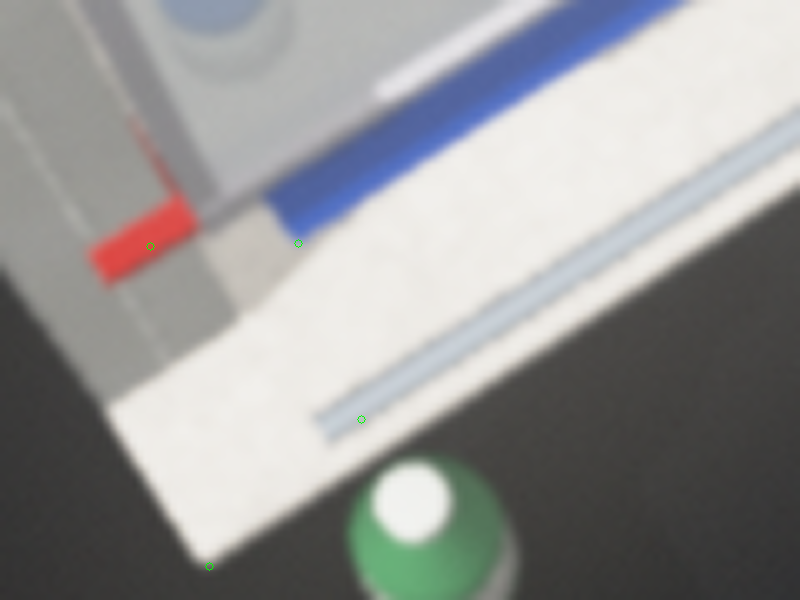

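```bash
python3 - <<'E'
from fit import *
for n,a,b in [('lipL',(249.35,275.65),(255.6,229.3)),('lipR',(372.6,198.1),(386.1,228.1)),
 ('deckR',s(694,244),t(684,343)),('deckL',(205+203/6.667-.5,240+565/6.667-.5),(215+42/3.333-.5,180+248/3.333-.5)),
 ('sillL',(205+322/6.667-.5,240+423/6.667-.5),(215+117/3.333-.5,180+227/3.333-.5)),
 ('sillR',(320+228/3.333-.5,150+227/3.333-.5),(215+607/3.333-.5,180+220/3.333-.5)),
 ('railTopL?',(0,0),(0,0)),
 ('clearcap',(205+413/6.667-.5,240+500/6.667-.5),(215+117/3.333-.5,180+294/3.333-.5)),
 ('ambercap',s(703,309),t(626,420)),
 ('paneTL',s(0,0),t(0,0))]:
    if '?' in n or n=='paneTL': continue
    x,e=tri([S,T],[a,b]); print(n,x.round(4),round(e,2))
E
```

```text
lipL [0.5576 0.2089 0.151 ] 0.12
lipR [ 0.5612 -0.1833  0.1699] 0.52
deckR [ 0.5085 -0.287   0.0326] 0.74
deckL [0.4937 0.3087 0.0448] 0.11
sillL [0.5132 0.2367 0.063 ] 0.23
sillR [ 0.5305 -0.2302  0.0263] 0.41
clearcap [0.4419 0.2239 0.1531] 0.34
ambercap [ 0.4218 -0.2146  0.1691] 0.32
```

```bash
python3 - <<'E'
from h import *
S=cams.snapshot('scene');T=cams.snapshot('top')
o=[]
for p,x0,y0 in((S,140,140),(S,370,40),(T,170,140),(T,400,140)):
    o.append(cv2.resize(p['frame'][y0:y0+75,x0:x0+100,::-1],(400,300),interpolation=cv2.INTER_CUBIC))
cv2.imwrite('pics/q2.png',np.vstack([np.hstack(o[:2]),np.hstack(o[2:])]))
E
```

```text
(no output)
```

View pics/q2.png

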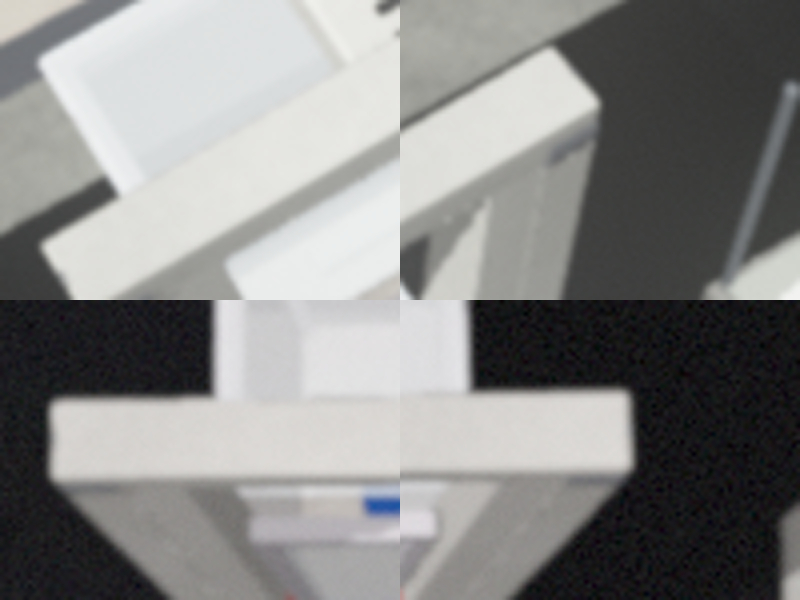

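```bash
cat > fit2.py <<'E'
from fit import *
a=lambda u,v:(205+u/6.667-.5,240+v/6.667-.5)
b=lambda u,v:(320+(u-400)/3.333-.5,150+v/3.333-.5)
c=lambda u,v:(215+u/3.333-.5,180+(v-300)/3.333-.5)
def pert(p,d):
    R=Ro.from_rotvec(d[3:])*Ro.from_euler('xyz',p['orientation'])
    return dict(p,eye=p['eye']+d[:3],orientation=R.as_euler('xyz'))
def pts(q,z):
    x,y,an,m,w,h,sl=q
    R=Ro.from_euler('z',an).as_matrix()
    W=lambda *p:R@np.array(p)+[x,y,0]
    L=[(0,(150,200.75),W(h,.3,.65)),(0,(159,214),W(-h,.3,.65)),(0,(407.75,51.5),W(h,-.3,.65)),(0,(419.25,65),W(-h,-.3,.65)),
    (1,(182,164.5),W(h,.3,.65)),(1,(182,184),W(-h,.3,.65)),(1,(457,162),W(h,-.3,.65)),(1,(457.75,181.75),W(-h,-.3,.65)),
    (0,s(694,244),W(-.1,-w,.016)),(1,t(684,343),W(-.1,-w,.016)),(0,a(203,565),W(-.1,w,.016)),(1,c(42,548),W(-.1,w,.016)),
    (0,a(322,423),W(-.082,sl,.030)),(1,c(117,527),W(-.082,sl,.030)),(0,b(628,227),W(-.082,-sl,.030)),(1,c(607,520),W(-.082,-sl,.030)),
    # collars, lower outer/inner front corners
    (0,a(108,287),W(-.032,.272,m-.006)),(0,a(199,230),W(-.032,.228,m-.006)),(0,a(90,258),W(-.018,.272,m+.006)),
    (1,c(46,451),W(-.032,.272,m-.006)),(1,c(95,449),W(-.032,.228,m-.006)),(1,c(46,434),W(-.018,.272,m+.006)),
    (0,b(603,111),W(-.032,-.228,m-.006)),(0,b(643,85),W(-.032,-.272,m-.006)),(0,b(637,72),W(-.018,-.272,m+.006)),
    (1,c(618,445),W(-.032,-.228,m-.006)),(1,c(663,443),W(-.032,-.272,m-.006)),(1,c(662,428),W(-.018,-.272,m+.006))]
    # lip lower front corners; upper is hidden behind the rail
    for yy,us,ut in((.2,a(299,241),c(137,466)),(-.2,b(577,163),c(572,462))):
        L+= [(0,us,W(-.043,yy,z+.034)),(1,ut,W(-.043,yy,z+.034))]
    return L
def r2(v):
    q=v[:7];z=v[7];cs=[pert(S,v[8:14]),pert(T,v[14:20])]
    r=np.array([proj(cs[i],X)[0]-u for i,u,X in pts(q,z)]).ravel()/.6
    pr=np.concatenate([v[8:11]/.002,v[11:14]/.002,v[14:17]/.002,v[17:20]/.002])
    return np.concatenate([r,pr])
def solve():
    v0=np.r_[.6055,.0105,.02,.19,.3,.025,.22,.08,np.zeros(12)]
    return least_squares(r2,v0,loss='soft_l1',x_scale=np.r_[np.ones(8)*.01,np.ones(12)*.002])
if __name__=='__main__':
    f=solve();print(f.x[:8].round(4));print((f.x[8:]*1e3).round(2))
    C=np.linalg.inv(f.jac.T@f.jac);print('sd',np.sqrt(np.diag(C))[:8].round(4))
    print((r2(f.x)[:-12]*.6).reshape(-1,2).round(1).tolist())
    np.save('fit.npy',f.x)
E
python3 fit2.py
```

```text
[0.6073 0.0143 0.02   0.1911 0.3014 0.0209 0.2324 0.1095]
[-0.83  0.05  0.42  2.56 -0.34  0.62  0.83 -0.05 -1.51  1.17 -1.65 -0.84]
sd [0.0026 0.0025 0.0022 0.003  0.0012 0.0007 0.0025 0.0036]
[[-0.3, 0.0], [1.3, 3.9], [0.2, -1.0], [0.9, -0.3], [0.5, 0.5], [0.0, -0.3], [-0.1, 0.8], [-0.0, -0.3], [1.1, -0.2], [-0.0, -0.4], [0.0, -0.1], [0.6, 0.0], [-0.8, 1.4], [-0.9, 0.0], [-1.0, 0.7], [-2.8, 0.7], [0.3, 0.1], [1.3, -0.5], [-0.6, -1.2], [0.5, -0.6], [0.8, -0.1], [-0.1, -0.8], [-1.1, 1.1], [0.0, 0.7], [-0.8, -1.2], [-1.8, -0.3], [-0.4, 0.2], [0.3, -0.7], [-0.1, -0.0], [-0.8, 0.6], [-0.2, -0.0], [1.1, 0.6]]
```

```bash
python3 - <<'E'
from fit2 import *
v=np.load('fit.npy');cs=[pert(S,v[8:14]),pert(T,v[14:20])]
x,y,an=v[:3];R=Ro.from_euler('z',an).as_matrix();W=lambda *p:R@np.array(p)+[x,y,0]
for z,n in((.05,'e1'),(.08,'e2'),(.11,'e3')):
  o=[]
  for C,x0,y0 in((cs[0],200,140),(cs[1],210,150)):
    im=cv2.resize(C['frame'][y0:y0+180,x0:x0+240,::-1],(800,600),interpolation=cv2.INTER_CUBIC)
    def ln(A,B,col):
        u=[((p-[x0,y0]+.5)*3.3333).astype(int) for p in proj(C,[A,B])]
        cv2.line(im,tuple(map(int,u[0])),tuple(map(int,u[1])),col,1)
    for xx in(-.01,.01):
      ln(W(xx,.2275,z+.31),W(xx,-.2275,z+.31),(0,0,255))
    ln(W(-.01,.2275,z),W(-.01,-.2275,z),(0,200,0));ln(W(-.01,.2275,z+.028),W(-.01,-.2275,z+.028),(0,255,255))
    ln(W(-.043,.2,z+.034),W(-.043,-.2,z+.034),(255,0,255))
    o.append(im)
  cv2.imwrite(f'pics/{n}.png',cv2.resize(np.hstack(o),(1600,600))[:,:][:, :]) 
  for k in(0,1): cv2.imwrite(f'pics/{n}{"st"[k]}.png',o[k])
E
python3 -c "
import cv2,numpy as np
for k in 'st': cv2.imwrite(f'pics/m{k}.png',np.vstack([np.hstack([cv2.resize(cv2.imread(f'pics/e1{k}.png'),(400,300)),cv2.resize(cv2.imread(f'pics/e2{k}.png'),(400,300))]),np.hstack([cv2.resize(cv2.imread(f'pics/e3{k}.png'),(400,300))]*2)]))"
```

```text
(no output)
```

View pics/e3s.png

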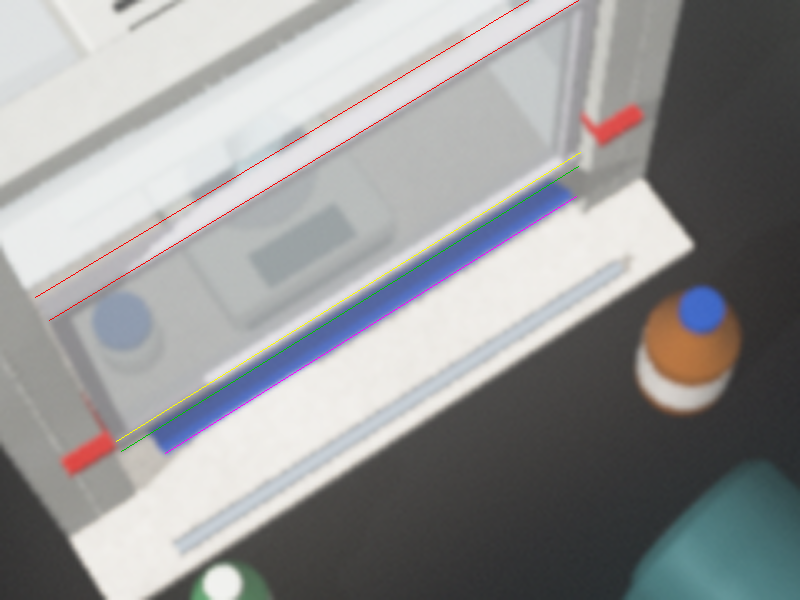

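View pics/e3t.png

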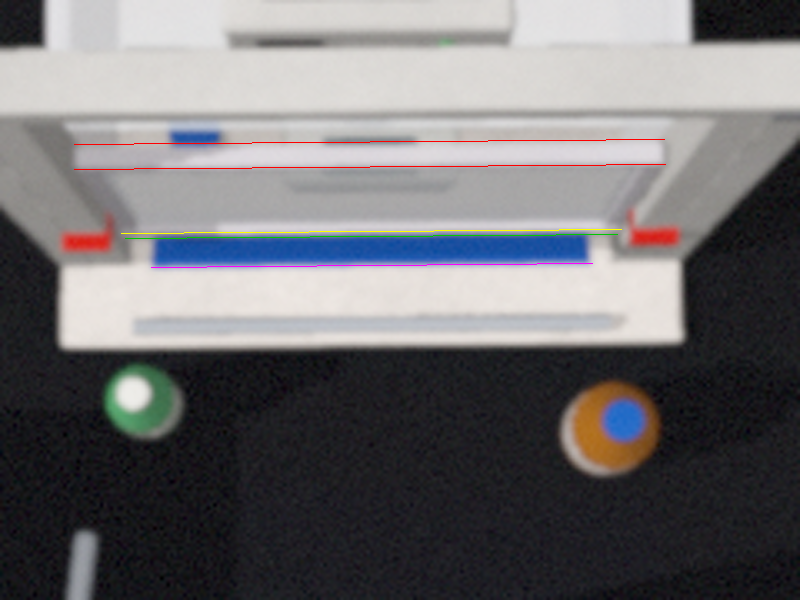

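View pics/e2t.png

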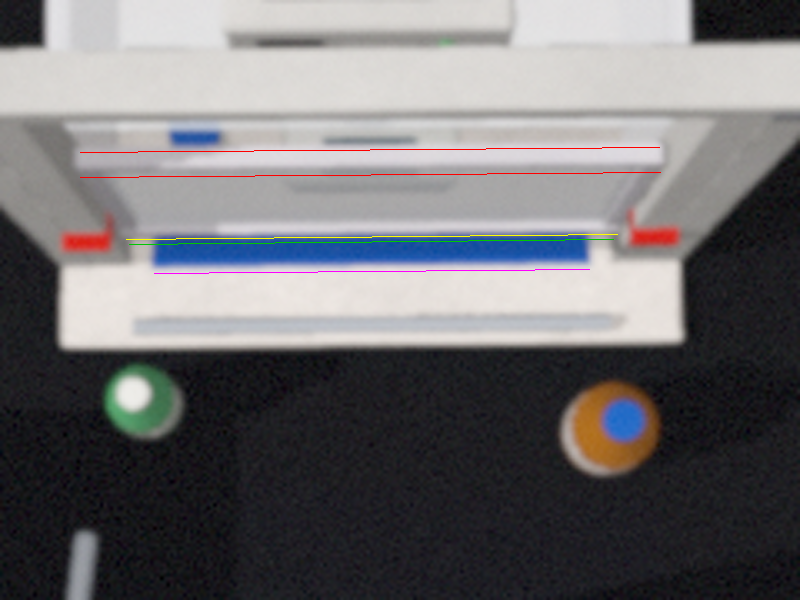

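View pics/e1t.png

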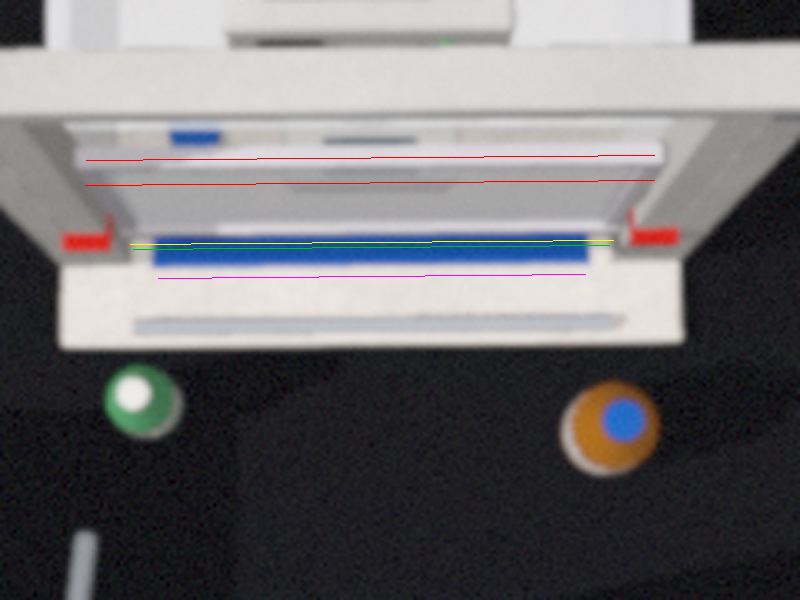

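View pics/e1s.png

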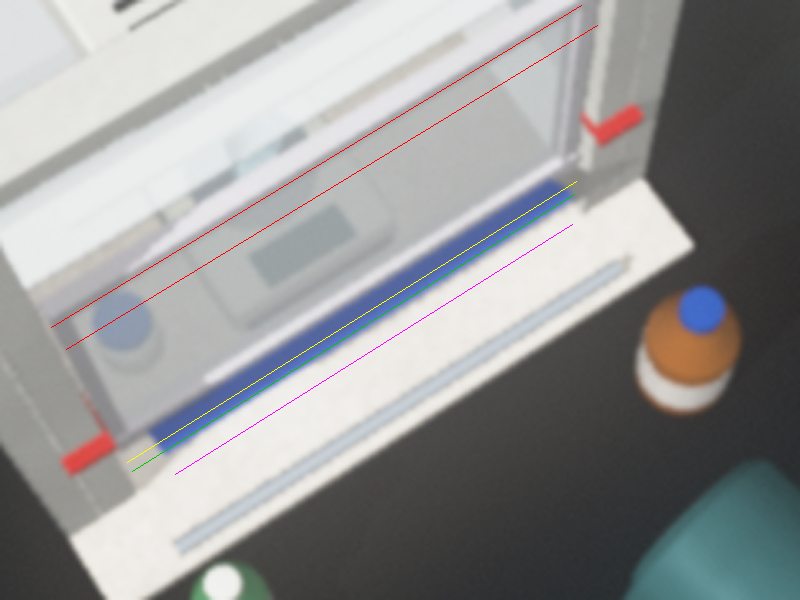

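```bash
python3 -m inch '[{"grip":0,"dz":-0.8},{"grip":0,"dz":-0.8},{"grip":0,"dx":0.7,"dy":-0.9,"dz":-0.5},{"grip":0,"dx":0.75,"dy":-1,"dz":-0.5},{"grip":0,"dx":0.75,"dy":-1,"dz":-0.5},{"grip":0,"dx":0.75,"dy":-1},{"grip":0,"dx":0.75,"dy":-1},{"grip":0,"dx":0.75,"dy":-1},{"grip":0,"dx":0.75,"dy":-1},{"grip":0,"dx":0.75,"dy":-1}]'
```

```text
invalid input at $[0]: expected keys grip, dx, dy, dz, rx, ry, rz
```

```bash
python3 -m inch '[{"grip":0,"dx":0,"dy":0,"dz":-0.8,"rx":0,"ry":0,"rz":0},{"grip":0,"dx":0,"dy":0,"dz":-0.8,"rx":0,"ry":0,"rz":0},{"grip":0,"dx":0.7,"dy":-0.9,"dz":-0.5,"rx":0,"ry":0,"rz":0},{"grip":0,"dx":0.75,"dy":-1,"dz":-0.5,"rx":0,"ry":0,"rz":0},{"grip":0,"dx":0.75,"dy":-1,"dz":-0.5,"rx":0,"ry":0,"rz":0},{"grip":0,"dx":0.75,"dy":-1,"dz":0,"rx":0,"ry":0,"rz":0},{"grip":0,"dx":0.75,"dy":-1,"dz":0,"rx":0,"ry":0,"rz":0},{"grip":0,"dx":0.75,"dy":-1,"dz":0,"rx":0,"ry":0,"rz":0},{"grip":0,"dx":0.75,"dy":-1,"dz":0,"rx":0,"ry":0,"rz":0},{"grip":0,"dx":0.75,"dy":-1,"dz":0,"rx":0,"ry":0,"rz":0}]'
```

```text
time: 3.25
tool_pos: [0.2422, -0.2922, 0.2996]
ee_rot: [3.141, -0.002, 0.276]
wrist_force: [0.1, 0.2, 0.3]
width: 0.0006
```

```bash
python3 -m inch '[{"grip":0,"dx":0.75,"dy":-1,"dz":0,"rx":0,"ry":0,"rz":0},{"grip":0,"dx":0.75,"dy":-1,"dz":0,"rx":0,"ry":0,"rz":0},{"grip":0,"dx":0.75,"dy":-1,"dz":0,"rx":0,"ry":0,"rz":0},{"grip":0,"dx":0.75,"dy":-1,"dz":0,"rx":0,"ry":0,"rz":0},{"grip":0,"dx":0.75,"dy":-1,"dz":0,"rx":0,"ry":0,"rz":0},{"grip":0,"dx":0.75,"dy":-1,"dz":0,"rx":0,"ry":0,"rz":0},{"grip":0,"dx":0.75,"dy":-1,"dz":0,"rx":0,"ry":0,"rz":0},{"grip":0,"dx":0.75,"dy":-1,"dz":0,"rx":0,"ry":0,"rz":0},{"grip":0,"dx":0.75,"dy":-1,"dz":0,"rx":0,"ry":0,"rz":0},{"grip":0,"dx":0,"dy":0,"dz":0,"rx":0,"ry":0,"rz":1},{"grip":0,"dx":0,"dy":0,"dz":0,"rx":0,"ry":0,"rz":1},{"grip":0,"dx":0,"dy":0,"dz":0,"rx":0,"ry":0,"rz":1}]'
```

```text
time: 4.75
tool_pos: [0.3455, -0.0181, 0.3017]
ee_rot: [3.138, -0.009, 0.01]
wrist_force: [-0.5, -1.4, 0.4]
width: 0.0005
```

```bash
python3 -m inch '[{"grip":0,"dx":0,"dy":-0.5,"dz":0,"rx":0,"ry":1,"rz":0},{"grip":0,"dx":0,"dy":-0.5,"dz":0,"rx":0,"ry":1,"rz":0},{"grip":0,"dx":0,"dy":0,"dz":0,"rx":0,"ry":1,"rz":0},{"grip":0,"dx":0,"dy":0,"dz":0,"rx":0,"ry":1,"rz":0},{"grip":0,"dx":0,"dy":0,"dz":0,"rx":0,"ry":1,"rz":0},{"grip":0,"dx":0,"dy":0,"dz":0,"rx":0,"ry":1,"rz":0},{"grip":0,"dx":0,"dy":0,"dz":0,"rx":0,"ry":1,"rz":0},{"grip":0,"dx":0,"dy":0,"dz":0,"rx":0,"ry":1,"rz":0},{"grip":0,"dx":0,"dy":0,"dz":0,"rx":0,"ry":1,"rz":0},{"grip":0,"dx":0,"dy":0,"dz":0,"rx":0,"ry":0,"rz":0}]'; python3 -c "
from h import *
o=robot.get_obs();print(Ro.from_euler('xyz',o['ee_rot']).as_matrix().round(3),o['tool_pos'],o['joint_positions'].round(2),o['wrist_force'])"
```

```text
time: 6.0
tool_pos: [0.43, 0.0121, 0.3186]
ee_rot: [3.133, -0.745, 0.014]
wrist_force: [-1.5, 0.1, -0.7]
width: 0.0003
[[ 0.735  0.008  0.678]
 [ 0.01  -1.     0.001]
 [ 0.678  0.006 -0.735]] [0.42995046 0.01214082 0.31855063] [-0.23 -0.76  1.96  0.16  1.21  1.34] [-1.45672082  0.08753482 -0.71455966]
```

```bash
python3 -m inch '[{"grip":0,"dx":0.35,"dy":0,"dz":1,"rx":0,"ry":0,"rz":0},{"grip":0,"dx":-0.5,"dy":0,"dz":0.9,"rx":0,"ry":0,"rz":0},{"grip":0,"dx":-0.5,"dy":0,"dz":0.9,"rx":0,"ry":0,"rz":0},{"grip":0,"dx":-0.5,"dy":0,"dz":0.9,"rx":0,"ry":0,"rz":0},{"grip":0,"dx":-0.5,"dy":0,"dz":0.9,"rx":0,"ry":0,"rz":0}]'; python3 -c "
from h import *
o=robot.get_obs();print(Ro.from_euler('xyz',o['ee_rot']).as_matrix().round(3),o['tool_pos'],o['joint_positions'].round(2),o['wrist_force'])"
```

```text
time: 6.62
tool_pos: [0.4784, 0.0112, 0.2095]
ee_rot: [3.129, -0.749, 0.017]
wrist_force: [0.2, 1.0, 0.1]
width: 0.0003
[[ 0.733  0.008  0.681]
 [ 0.012 -1.    -0.001]
 [ 0.681  0.009 -0.733]] [0.47841882 0.01115663 0.20954144] [-0.18 -0.63  2.12  0.16  0.92  1.33] [0.18394485 0.96754499 0.13014449]
```

```bash
python3 -m inch '[{"grip":0,"dx":-0.64,"dy":0,"dz":0.69,"rx":0,"ry":0.1,"rz":0},{"grip":0,"dx":-0.64,"dy":0,"dz":0.69,"rx":0,"ry":0.1,"rz":0},{"grip":0,"dx":-0.64,"dy":0,"dz":0.69,"rx":0,"ry":0.1,"rz":0},{"grip":0,"dx":-0.64,"dy":0,"dz":0.69,"rx":0,"ry":0.1,"rz":0},{"grip":0,"dx":-0.64,"dy":0,"dz":0.69,"rx":0,"ry":0.1,"rz":0},{"grip":0,"dx":0,"dy":0,"dz":0,"rx":0,"ry":0,"rz":0}]'; python3 -c "
from h import *
o=robot.get_obs();print(Ro.from_euler('xyz',o['ee_rot']).as_matrix().round(3),o['tool_pos'],o['joint_positions'].round(2),o['wrist_force'])
snap('scene','s3.png');snap('top','t3.png')"
```

```text
time: 7.38
tool_pos: [0.4784, 0.0102, 0.088]
ee_rot: [3.129, -0.785, 0.019]
wrist_force: [0.1, -0.4, 0.4]
width: 0.0003
[[ 0.707  0.01   0.707]
 [ 0.013 -1.     0.001]
 [ 0.707  0.009 -0.707]] [0.47838855 0.01018868 0.08804745] [-0.2  -0.54  2.34  0.26  0.58  1.2 ] [ 0.1495857  -0.36074234  0.3872599 ]
```

View pics/s3.png

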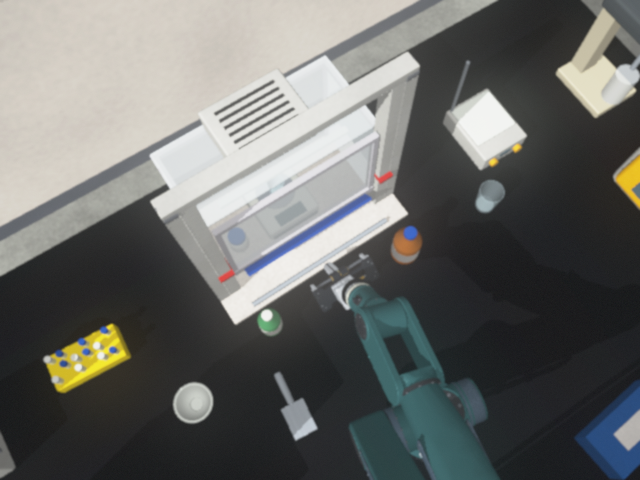

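View pics/t3.png

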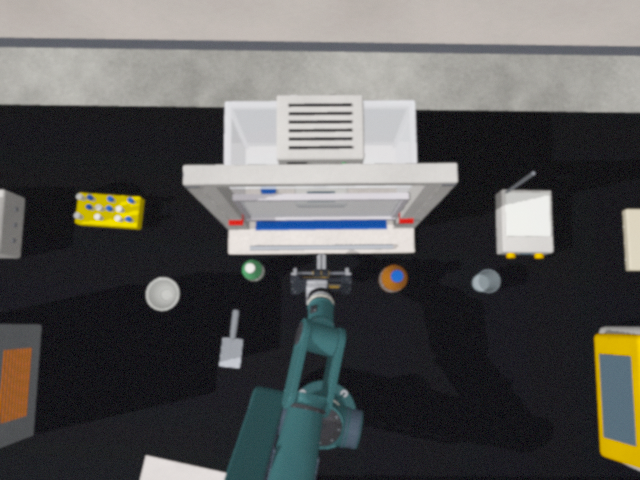

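```bash
python3 -m inch '[{"grip":0,"dx":0.64,"dy":0,"dz":0.64,"rx":0,"ry":0,"rz":0},{"grip":0,"dx":0.64,"dy":0,"dz":0.64,"rx":0,"ry":0,"rz":0},{"grip":0,"dx":0.64,"dy":0,"dz":0.64,"rx":0,"ry":0,"rz":0},{"grip":0,"dx":0.64,"dy":0,"dz":0.64,"rx":0,"ry":0,"rz":0},{"grip":0,"dx":0,"dy":0,"dz":0,"rx":0,"ry":0,"rz":0}]'; python3 -c "
from h import *
snap('top','t4.png');p=snap('scene','s4.png')
cv2.imwrite('pics/s4c.png',cv2.resize(p['frame'][140:320,200:440,::-1],(800,600),interpolation=2))"
```

```text
time: 8.1
tool_pos: [0.5799, 0.0099, 0.1059]
ee_rot: [3.123, -0.808, 0.024]
wrist_force: [-0.8, 1.0, -0.4]
width: 0.0006
```

View pics/s4c.png

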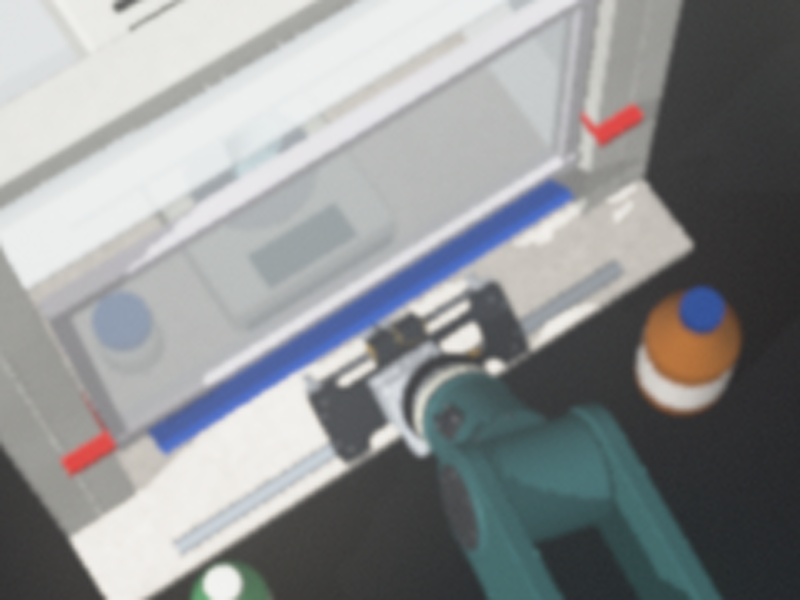

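```bash
python3 -m inch '[{"grip":0,"dx":0,"dy":0,"dz":-0.4,"rx":0,"ry":-0.25,"rz":0},{"grip":0,"dx":0.3,"dy":0,"dz":-0.3,"rx":0,"ry":0,"rz":0},{"grip":0,"dx":0.3,"dy":0,"dz":-0.3,"rx":0,"ry":0,"rz":0}]';python3 -m inch '[{"grip":0,"dx":0.3,"dy":0,"dz":-0.3,"rx":0,"ry":0,"rz":0},{"grip":0,"dx":0.3,"dy":0,"dz":-0.3,"rx":0,"ry":0,"rz":0}]'
```

```text
time: 8.57
tool_pos: [0.5665, 0.0107, 0.1301]
ee_rot: [3.125, -0.776, 0.022]
wrist_force: [-0.1, -0.5, -5.4]
width: 0.0005
time: 8.82
tool_pos: [0.5649, 0.0111, 0.1501]
ee_rot: [3.126, -0.771, 0.022]
wrist_force: [-0.6, -1.1, -5.1]
width: 0.0003
```

```bash
python3 -m inch '[{"grip":0,"dx":0.33,"dy":0,"dz":-0.27,"rx":0,"ry":0.1,"rz":0},{"grip":0,"dx":0.33,"dy":0,"dz":-0.27,"rx":0,"ry":0.1,"rz":0},{"grip":0,"dx":0,"dy":0,"dz":0,"rx":0,"ry":0,"rz":0}]'; python3 -c "
from h import *
print(robot.get_obs()['tool_pos'])
p=snap('top','t5.png');cv2.imwrite('pics/t5c.png',cv2.resize(p['frame'][150:330,210:450,::-1],(800,600),interpolation=2));p=snap('scene','s5.png')
cv2.imwrite('pics/s5c.png',cv2.resize(p['frame'][140:320,200:440,::-1],(800,600),interpolation=2))"
```

```text
time: 9.2
tool_pos: [0.5652, 0.0111, 0.1709]
ee_rot: [3.124, -0.784, 0.023]
wrist_force: [-3.0, 0.4, -0.6]
width: 0.0005
[0.56520787 0.01112642 0.17089084]
```

View pics/s5c.png

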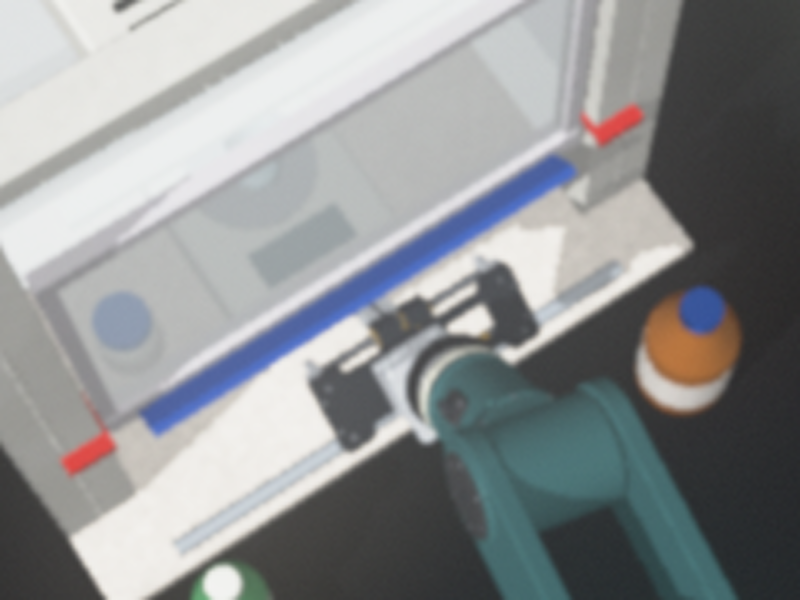

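View pics/t5c.png

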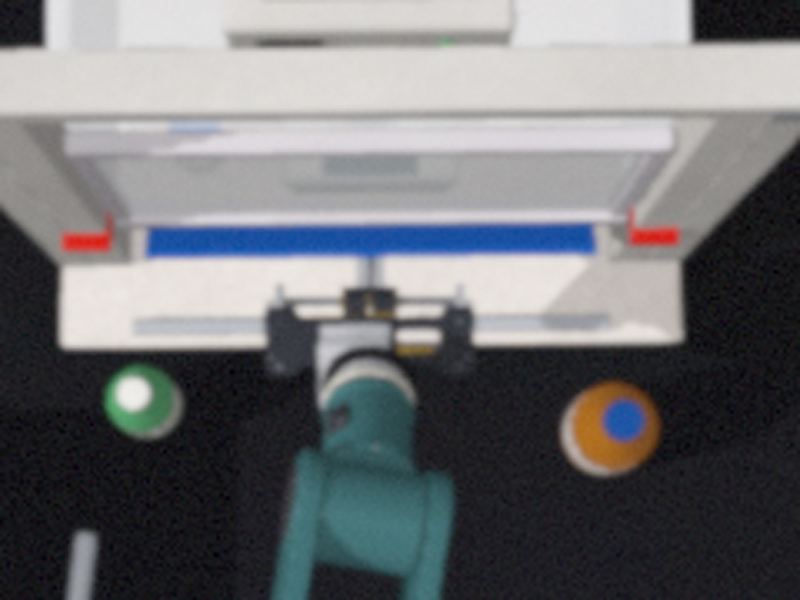

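```bash
cat > sash.py <<'E'
import cv2,sys
from fit2 import *
v=np.load('fit.npy');cs=[pert(S,v[8:14]),pert(T,v[14:20])]
x,y,an=v[:3];R=Ro.from_euler('z',an).as_matrix();W=lambda *p:R@np.array(p)+[x,y,0]
zz=np.arange(.06,.26,.001)
def est(fn,C):
    im=cv2.imread('pics/'+fn).astype(np.float32); bl=im[...,0]-im[...,2]
    out=[]
    for yy in list(np.arange(-.18,-.1,.01))+list(np.arange(.11,.185,.01)):
        P=proj(C,[W(-.043,yy,z+.034) for z in zz]).astype(np.float32)
        s=cv2.remap(bl,P[:,:1].copy(),P[:,1:].copy(),cv2.INTER_LINEAR).ravel()
        mx=s.max(); i=np.argmax(s>mx*.5)   # first crossing from below
        if i: out.append(zz[i-1]+.001*(mx*.5-s[i-1])/(s[i]-s[i-1]))
    h=len(out)//2
    return round(np.median(out),4),round(np.median(out[:h]),4),round(np.median(out[h:]),4)
if __name__=='__main__':
    for i in range(1,len(sys.argv),2): print(sys.argv[i],est(sys.argv[i],cs[0]),est(sys.argv[i+1],cs[1]))
    print('mark',v[3])
E
python3 sash.py scene0.png top0.png s4.png t4.png s5.png t5.png
```

```text
scene0.png (np.float64(0.109), np.float64(0.1081), np.float64(0.1099)) (np.float64(0.1242), np.float64(0.1241), np.float64(0.1247))
s4.png (np.float64(0.109), np.float64(0.1086), np.float64(0.1102)) (np.float64(0.123), np.float64(0.12), np.float64(0.1242))
s5.png (np.float64(0.1579), np.float64(0.1579), np.float64(0.1578)) (np.float64(0.1738), np.float64(0.1746), np.float64(0.1738))
mark 0.19106436973239393
```

```bash
python3 - <<'E'
from sash import *
C=cs[0]
for f in(.018,.022):
  for yy in(.3,.272,.268,.232,.228):
    u=proj(C,W(-f,yy,.016))[0]; print(f,yy,((u-[205,240]+.5)*6.667).round(0), ((proj(C,W(-f-.014,yy,v[3]-.006))[0]-[205,240]+.5)*6.667).round(0))
# free collar fit
from fit2 import *
L=[l for l in pts(v[:7],v[7])][16:28]
def fr(q):
    m,k,hw=q;r=[]
    Y=[hw,-hw,hw]*1
    P=[]
    for sg in(1,-1):
        for cam in(0,1):
            yo,yi=sg*(.25+hw),sg*(.25-hw)
            a=W(-k,yo,m-.006);b=W(-k,yi,m-.006);c=W(-k+.014,yo,m+.006)
            P+= [a,b,c] if sg==1 else [b,a,c]
    return np.concatenate([proj(cs[l[0]],X)[0]-l[1] for l,X in zip(L,P)])
g=least_squares(fr,[.19,.032,.022],x_scale=.001,loss='soft_l1',f_scale=.5);print(g.x,np.sqrt(np.diag(np.linalg.inv(g.jac.T@g.jac)))*.6);print(g.fun.reshape(-1,2).round(1).tolist())
E
```

```text
0.018 0.3 [108. 405.] [ 47. 327.]
0.018 0.272 [164. 369.] [110. 288.]
0.018 0.268 [172. 364.] [119. 282.]
0.018 0.232 [245. 319.] [199. 232.]
0.018 0.228 [253. 313.] [208. 227.]
0.022 0.3 [112. 412.] [ 53. 335.]
0.022 0.272 [169. 377.] [115. 296.]
0.022 0.268 [177. 372.] [124. 290.]
0.022 0.232 [249. 326.] [204. 240.]
0.022 0.228 [257. 321.] [213. 235.]
[0.19940748 0.03481163 0.02059863] [0.00332306 0.00100769 0.00069257]
[[0.8, -0.2], [0.9, -0.3], [-0.1, -1.5], [0.5, -0.1], [-0.1, 0.4], [-0.1, -0.4], [0.1, 0.3], [0.5, 0.4], [-0.4, -1.5], [-0.9, 0.2], [-0.5, 0.6], [0.3, -0.3]]
```

```bash
python3 - <<'E'
import cv2,numpy as np
def cr(f,x0,y0,n):
    im=cv2.resize(cv2.imread('pics/'+f)[y0:y0+48,x0:x0+64],(800,600),interpolation=2);cv2.imwrite('pics/'+n,im)
cr('scene0.png',208,262,'z1.png');cr('scene0.png',362,155,'z2.png');cr('top0.png',215,205,'z3.png');cr('top0.png',375,200,'z4.png')
E
```

```text
(no output)
```

View pics/z1.png

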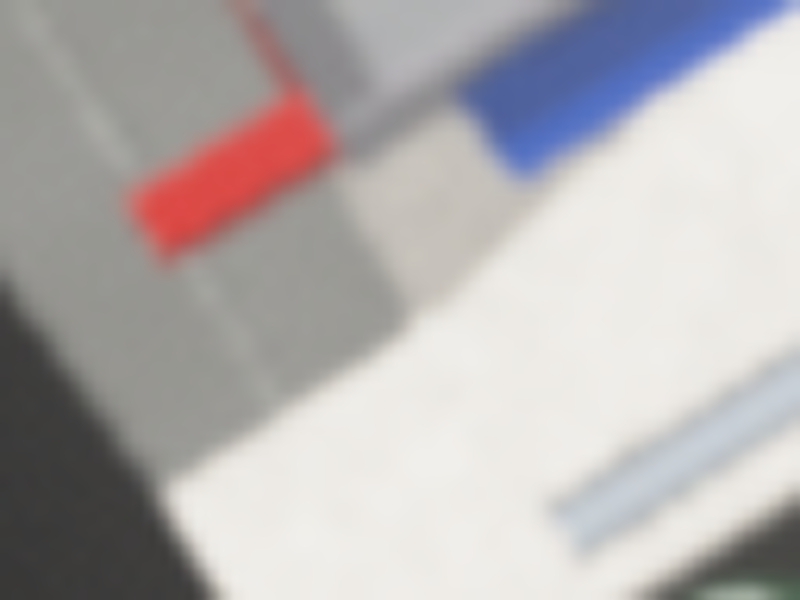

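View pics/z2.png

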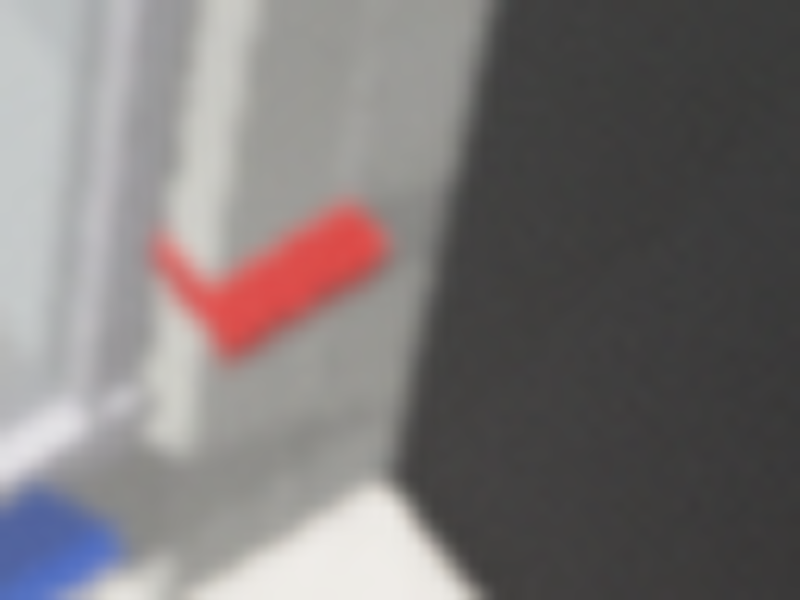

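View pics/z3.png

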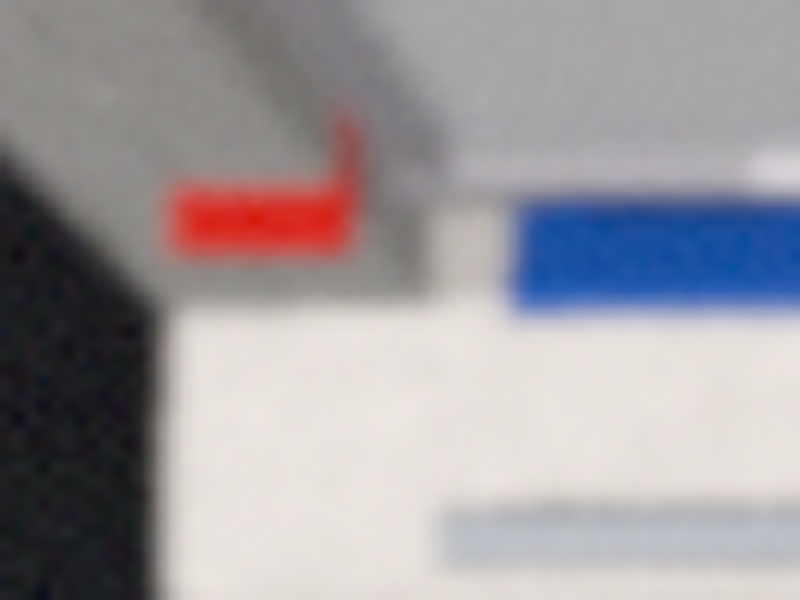

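View pics/z4.png

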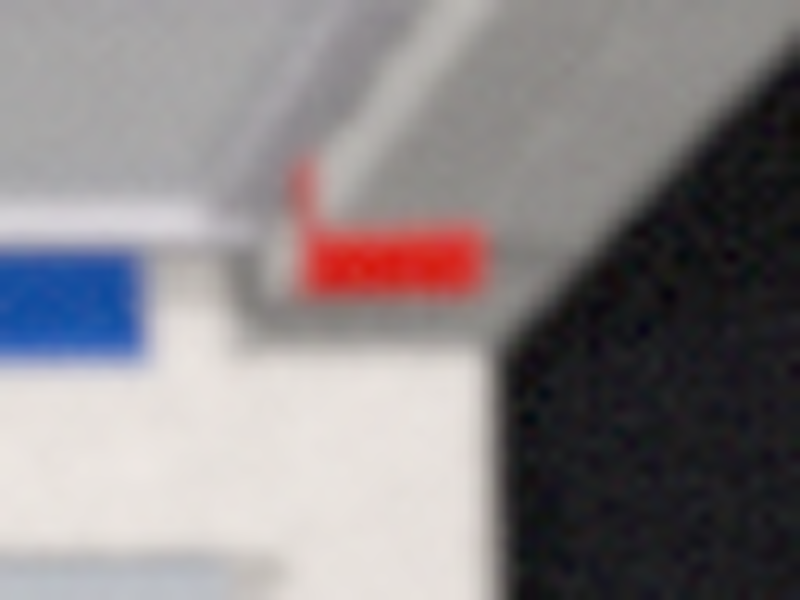

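```bash
cat > fit3.py <<'E'
from h import *
S=cams.snapshot('scene');T=cams.snapshot('top')
import cv2
from fit2 import pert
import fit2
Z=[(208,262),(362,155),(215,205),(375,200)]
def z(i,u,w): return 0 if i<2 else 1,(Z[i][0]+u/12.5-.5,Z[i][1]+w/12.5-.5)
def P3(q):
    x,y,an,m,w,h,sl,ze,hw=q[:9]; f=F
    R=Ro.from_euler('z',an).as_matrix();W=lambda *p:R@np.array(p)+[x,y,0]
    base=[(a,b,c) for a,b,c in fit2.pts(q[:7],ze)][:16]
    base=[b for i,b in enumerate(base) if i!=1]
    k=f+.014;o,i_=.25+hw,.25-hw
    N=[(z(0,168,268),W(-k,o,m-.006)),(z(0,342,150),W(-k,i_,m-.006)),(z(0,128,205),W(-f,o,m+.006)),
     (z(1,230,362),W(-k,-i_,m-.006)),(z(1,392,245),W(-k,-o,m-.006)),(z(1,350,198),W(-f,-o,m+.006)),
     (z(2,172,258),W(-k,o,m-.006)),(z(2,350,255),W(-k,i_,m-.006)),(z(2,172,185),W(-f,o,m+.006)),
     (z(3,310,298),W(-k,-i_,m-.006)),(z(3,485,295),W(-k,-o,m-.006)),(z(3,485,225),W(-f,-o,m+.006)),
     (z(0,165,485),W(-f,.3,.016)),(z(0,405,325),W(-f,.232,.016)),(z(1,392,478),W(-f,-.3,.016)),
     (z(2,160,300),W(-f,.3,.016)),(z(2,425,300),W(-f,.232,.016)),(z(3,500,350),W(-f,-.3,.016)),(z(3,245,345),W(-f,-.232,.016)),
     (z(0,525,183),W(-.043,.2,ze+.034)),(z(1,122,560),W(-.043,-.2,ze+.034)),(z(2,512,308),W(-.043,.2,ze+.034)),(z(3,145,357),W(-.043,-.2,ze+.034))]
    return base+[(a[0],a[1],b) for a,b in N]
def r3(v):
    c=[pert(S,v[9:15]),pert(T,v[15:21])]
    r=np.array([proj(c[i],X)[0]-u for i,u,X in P3(v)]).ravel()/.6
    return np.r_[r,v[9:]/.002]
if __name__=='__main__':
  for F in(.018,.022):
    f=least_squares(r3,np.r_[.6055,.0105,.02,.19,.3,.025,.22,.1,.02,np.zeros(12)],loss='soft_l1',x_scale=np.r_[np.ones(9)*.01,np.ones(12)*.002])
    print(F,f.cost,f.x[:9].round(4));print((f.x[9:]*1e3).round(2))
    print('sd',np.sqrt(np.diag(np.linalg.inv(f.jac.T@f.jac)))[:8].round(4))
    C=np.linalg.inv(f.jac.T@f.jac);print('sd m-ze',np.sqrt(C[3,3]+C[7,7]-2*C[3,7]))
    print((r3(f.x)[:-12]*.6).reshape(-1,2).round(1)[15:].tolist()); np.save(f'f{F}.npy',f.x)
E
python3 fit3.py
```

```text
0.018 35.35459662812387 [0.6064 0.0135 0.0206 0.1921 0.3012 0.0214 0.2324 0.1049 0.0214]
[-0.56  0.39  0.89  1.77  0.3   0.18  0.56 -0.39 -3.16  0.75 -1.53 -0.24]
sd [0.0024 0.0024 0.002  0.0025 0.0011 0.0006 0.0027 0.0036]
sd m-ze 0.00397719460609574
[[0.2, -0.3], [0.5, 0.2], [-0.2, -0.9], [-0.5, 0.3], [-0.7, 1.7], [0.0, -0.3], [0.6, -0.9], [0.9, -0.8], [-0.0, -0.5], [-0.9, -0.6], [-0.4, -0.5], [0.0, -0.3], [-0.1, 0.1], [1.2, -0.1], [-0.6, -0.6], [1.0, 0.3], [0.9, 0.1], [-0.9, -0.4], [-1.4, 0.2], [-0.1, 0.1], [0.9, -0.2], [-0.5, 1.1], [1.0, 1.0]]
0.022 32.91267104387421 [0.6049 0.0131 0.0211 0.1983 0.3012 0.0213 0.2318 0.1015 0.021 ]
[-0.76  0.47  2.31  1.17  2.33  0.4   0.76 -0.47 -2.03  0.57  0.5  -0.48]
sd [0.0026 0.0024 0.002  0.0024 0.0012 0.0006 0.0026 0.0036]
sd m-ze 0.0037973311610770503
[[0.3, -0.2], [0.4, 0.4], [-0.1, -0.9], [0.1, -0.0], [-0.3, 1.5], [0.5, -0.5], [0.4, -0.4], [0.5, -0.3], [-0.2, 0.0], [-0.5, -0.3], [-0.3, -0.1], [0.2, 0.1], [0.1, 0.8], [1.5, 0.6], [-0.4, -0.0], [1.0, 1.0], [0.9, 0.8], [-0.9, 0.1], [-1.4, 0.8], [-0.3, 0.1], [0.3, -0.0], [-0.4, 0.7], [0.9, 0.5]]
```

```bash
python3 -m inch '[{"grip":0,"dx":0.31,"dy":0,"dz":-0.28,"rx":0,"ry":0,"rz":0},{"grip":0,"dx":0.31,"dy":0,"dz":-0.28,"rx":0,"ry":0,"rz":0},{"grip":0,"dx":0.31,"dy":0,"dz":-0.28,"rx":0,"ry":0,"rz":0},{"grip":0,"dx":0,"dy":0,"dz":0,"rx":0,"ry":0,"rz":0}]'; cat > look.py <<'E'
from h import *
import sys
k=sys.argv[1]
print(robot.get_obs()['tool_pos'].round(4))
p=snap('top',f't{k}.png');q=snap('scene',f's{k}.png')
o=[cv2.resize(f['frame'][y0:y0+48,x0:x0+64,::-1],(400,300),interpolation=2) for f,x0,y0 in((q,208,250),(q,362,145),(p,215,195),(p,375,190))]
cv2.imwrite(f'pics/c{k}.png',np.vstack([np.hstack(o[:2]),np.hstack(o[2:])]))
E
python3 look.py 6; python3 sash.py scene0.png top0.png s6.png t6.png
```

```text
time: 10.2
tool_pos: [0.5646, 0.0114, 0.2021]
ee_rot: [3.123, -0.776, 0.025]
wrist_force: [-6.1, -0.8, -2.0]
width: 0.0
[0.5646 0.0114 0.2021]
scene0.png (np.float64(0.109), np.float64(0.1081), np.float64(0.1099)) (np.float64(0.1242), np.float64(0.1241), np.float64(0.1247))
s6.png (np.float64(0.1884), np.float64(0.1883), np.float64(0.1884)) (np.float64(0.2039), np.float64(0.2046), np.float64(0.2024))
mark 0.19106436973239393
```

View pics/c6.png

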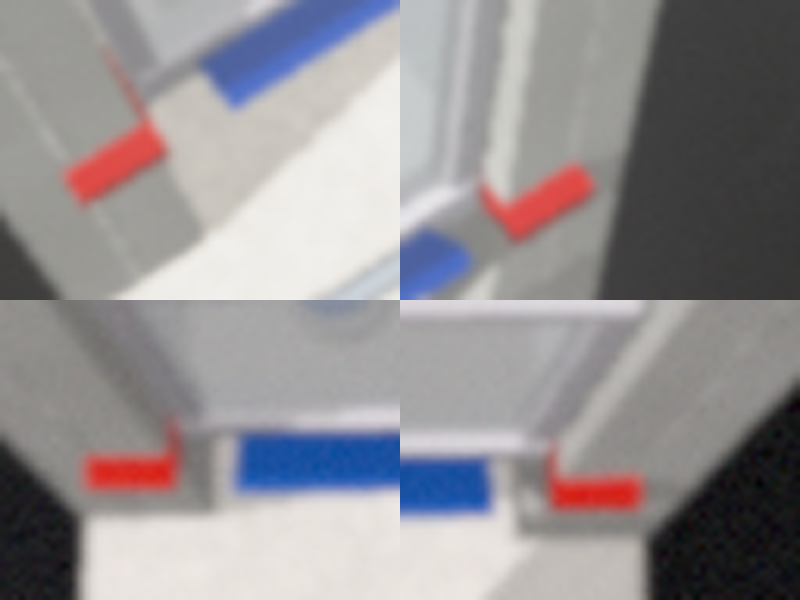

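```bash
cat > ov.py <<'E'
from h import *
import sys
from fit2 import pert
k=sys.argv[1]
S=cams.snapshot('scene');T=cams.snapshot('top')
for F in(.018,.022):
    v=np.load(f'f{F}.npy');c=[pert(S,v[9:15]),pert(T,v[15:21])]
    x,y,an,m=v[:4];hw=v[8];R=Ro.from_euler('z',an).as_matrix();W=lambda *p:R@np.array(p)+[x,y,0]
    o=[]
    for C,fn,x0,y0 in((c[0],f's{k}.png',208,250),(c[0],f's{k}.png',362,145),(c[1],f't{k}.png',215,195),(c[1],f't{k}.png',375,190)):
        im=cv2.resize(cv2.imread('pics/'+fn)[y0:y0+48,x0:x0+64],(400,300),interpolation=2)
        def ln(A,B,col):
            u=(proj(C,[A,B])-[x0,y0]+.5)*6.25
            cv2.line(im,tuple(map(int,u[0].round())),tuple(map(int,u[1].round())),col,1,cv2.LINE_AA)
        for sg in(1,-1):
            i,oo=sg*(.25-hw),sg*(.25+hw)
            for dz in(-.006,.006): ln(W(-F-.014,i,m+dz),W(-F-.014,oo,m+dz),(0,255,255)); ln(W(-F-.014,i,m+dz),W(.01,i,m+dz),(0,255,255))
        for dz,col in((-.01,(255,255,0)),(0,(0,255,0)),(.01,(255,0,255))):
            ln(W(-.01,-.2275,m+dz),W(-.01,.2275,m+dz),col)
            ln(W(-.043,-.2,m+dz+.034),W(-.043,.2,m+dz+.034),col)
        o.append(im)
    cv2.imwrite(f'pics/ov{k}_{F}.png',np.vstack([np.hstack(o[:2]),np.hstack(o[2:])]))
E
python3 ov.py 6
```

```text
(no output)
```

View pics/ov6_0.018.png

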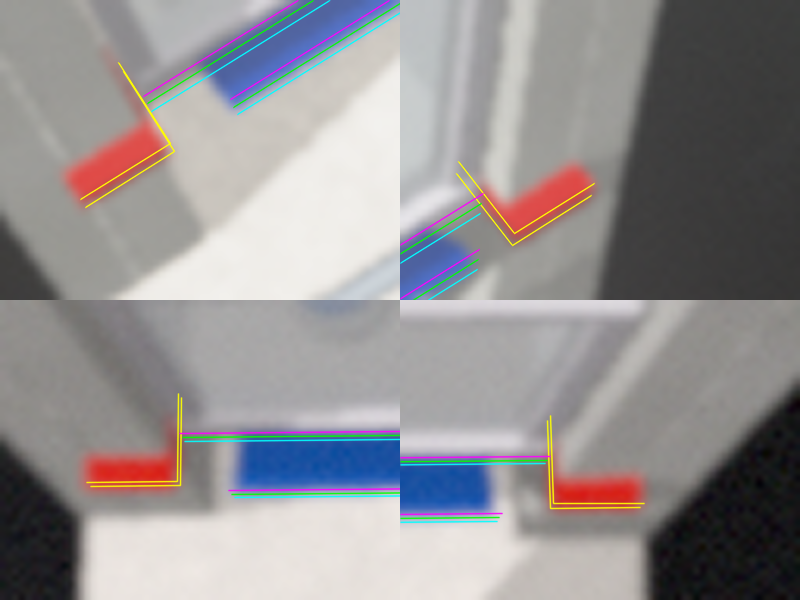

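View pics/ov6_0.022.png

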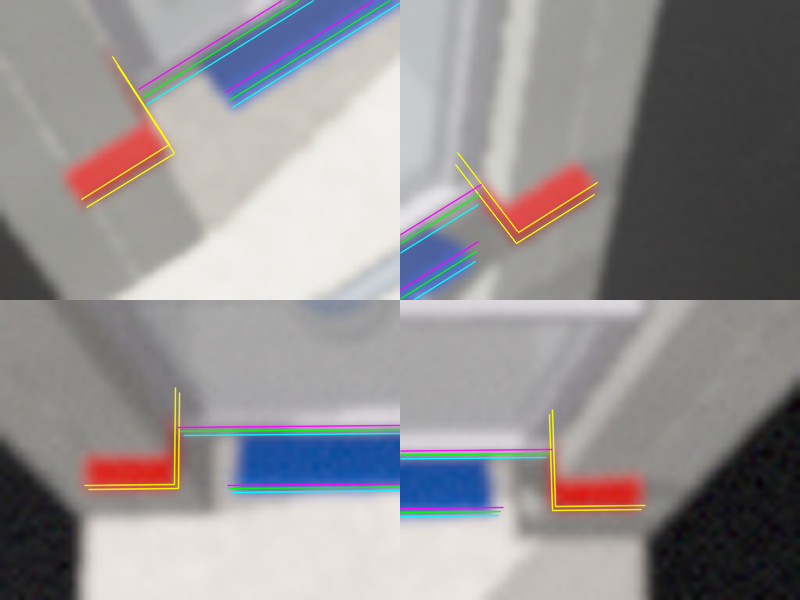

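```bash
python3 -m inch '[{"grip":0,"dx":0.26,"dy":0,"dz":-0.23,"rx":0,"ry":0,"rz":0},{"grip":0,"dx":0,"dy":0,"dz":0,"rx":0,"ry":0,"rz":0}]'; python3 look.py 7; python3 sash.py scene0.png top0.png s7.png t7.png; python3 ov.py 7
```

```text
time: 10.85
tool_pos: [0.5644, 0.0115, 0.2118]
ee_rot: [3.123, -0.774, 0.025]
wrist_force: [-6.1, -1.6, -2.4]
width: 0.0003
[0.5644 0.0115 0.2118]
scene0.png (np.float64(0.109), np.float64(0.1081), np.float64(0.1099)) (np.float64(0.1242), np.float64(0.1241), np.float64(0.1247))
s7.png (np.float64(0.1975), np.float64(0.1974), np.float64(0.1978)) (np.float64(0.2119), np.float64(0.2119), np.float64(0.2112))
mark 0.19106436973239393
```

View pics/ov7_0.018.png

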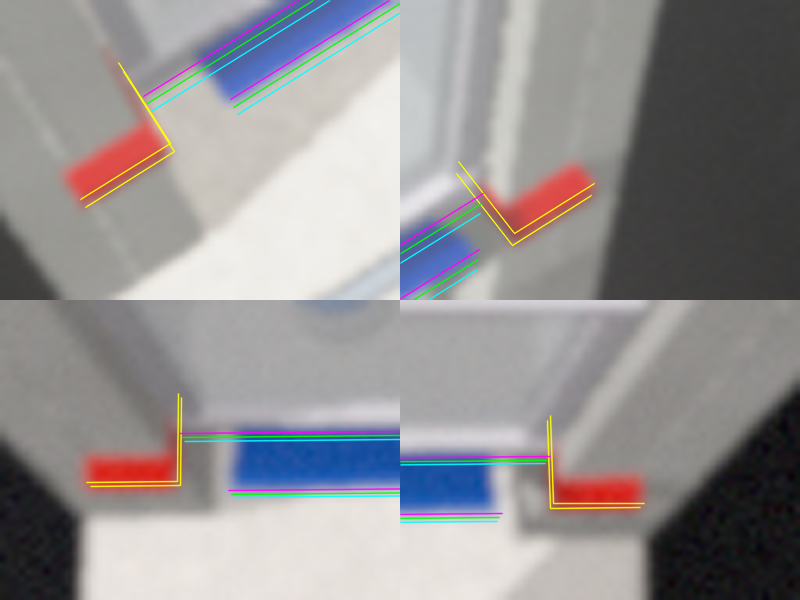

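View pics/c7.png

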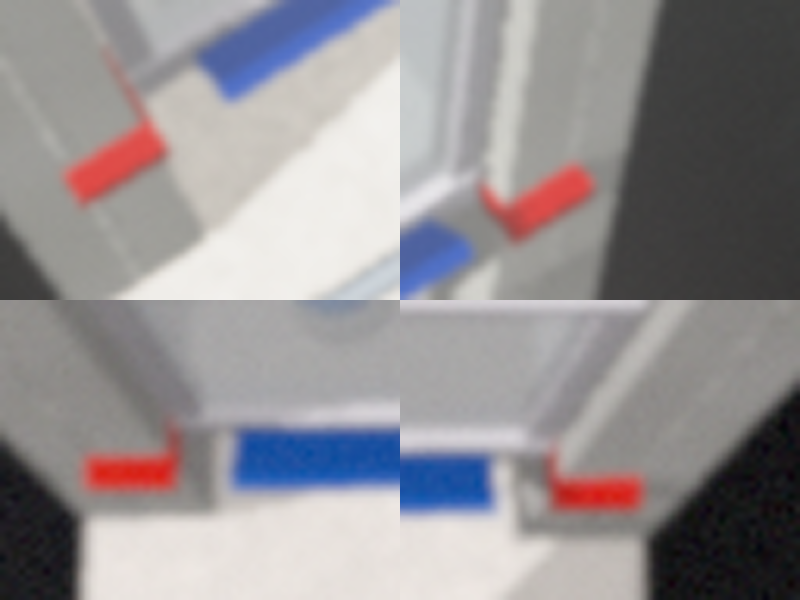

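```bash
python3 -m inch '[{"grip":0,"dx":0.1,"dy":0,"dz":-0.1,"rx":0,"ry":0,"rz":0},{"grip":0,"dx":0,"dy":0,"dz":0,"rx":0,"ry":0,"rz":0}]'
```

```text
time: 11.5
tool_pos: [0.5643, 0.0115, 0.2169]
ee_rot: [3.122, -0.774, 0.026]
wrist_force: [-4.1, -0.1, -4.9]
width: 0.0004
```

```bash
python3 -m inch '[{"grip":0,"dx":-0.5,"dy":0,"dz":0.3,"rx":0,"ry":0,"rz":0},{"grip":0,"dx":-0.6,"dy":0,"dz":0.4,"rx":0,"ry":0,"rz":0},{"grip":0,"dx":-0.6,"dy":0,"dz":0.2,"rx":0,"ry":0,"rz":0},{"grip":0,"dx":-0.6,"dy":0,"dz":-0.5,"rx":0,"ry":0,"rz":0},{"grip":0,"dx":-0.64,"dy":0,"dz":-0.64,"rx":0,"ry":0,"rz":0},{"grip":0,"dx":-0.64,"dy":0,"dz":-0.64,"rx":0,"ry":0,"rz":0}]'; python3 look.py 8; python3 sash.py scene0.png top0.png s7.png t7.png s8.png t8.png; python3 ov.py 8
```

```text
time: 12.25
tool_pos: [0.4925, 0.0095, 0.1823]
ee_rot: [3.119, -0.808, 0.027]
wrist_force: [-0.8, -0.4, 0.6]
width: 0.0007
[0.4925 0.0095 0.1823]
scene0.png (np.float64(0.109), np.float64(0.1081), np.float64(0.1099)) (np.float64(0.1242), np.float64(0.1241), np.float64(0.1247))
s7.png (np.float64(0.1975), np.float64(0.1974), np.float64(0.1978)) (np.float64(0.2119), np.float64(0.2119), np.float64(0.2112))
s8.png (np.float64(0.2026), np.float64(0.2024), np.float64(0.2029)) (np.float64(0.2177), np.float64(0.2179), np.float64(0.2164))
mark 0.19106436973239393
```

View pics/s8.png

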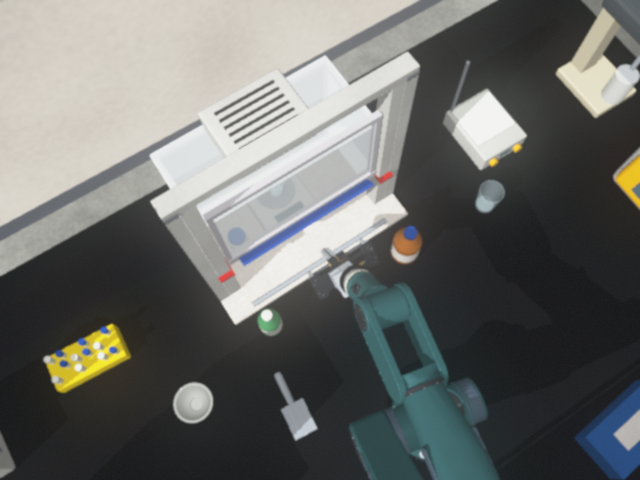

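View pics/ov8_0.022.png

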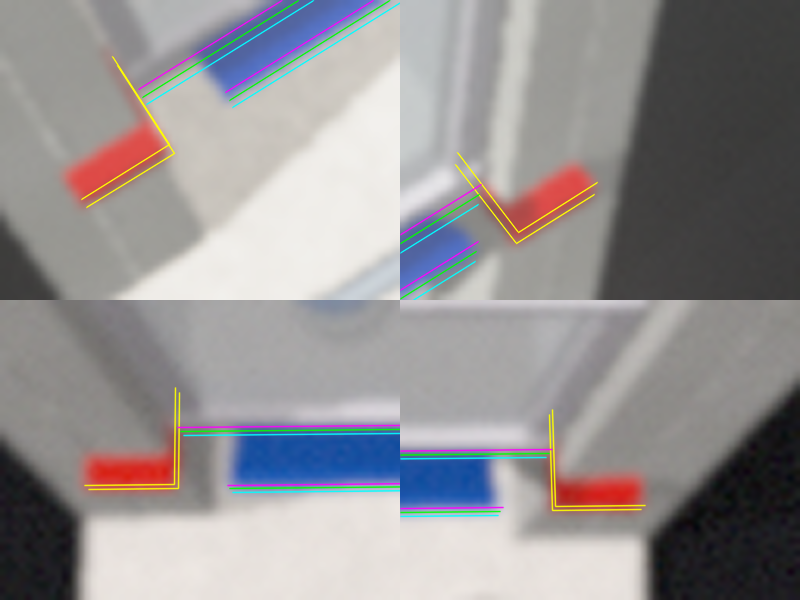

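```bash
python3 - <<'E'
import sash
from sash import *
for F in(.018,.022):
    q=np.load(f'f{F}.npy');c=[pert(S,q[9:15]),pert(T,q[15:21])]
    x,y,an,m=q[:4];R=Ro.from_euler('z',an).as_matrix()
    sash.W=lambda *p:R@np.array(p)+[x,y,0]
    print(F,m.round(4),'start',est('scene0.png',c[0])[0],est('top0.png',c[1])[0],'now',est('s8.png',c[0]),est('t8.png',c[1]), 'tcp z_e', .5643+.2169-x+.010+1.414*.008)
E
python3 - <<'E'
import cv2,numpy as np
for n,x0,y0 in(('y1',208,250),('y2',362,150)):
    cv2.imwrite(f'pics/{n}.png',cv2.resize(cv2.imread('pics/s8.png')[y0:y0+48,x0:x0+64],(800,600),interpolation=2))
E
```

```text
0.018 0.1921 start 0.1093 0.1253 now (np.float64(0.2034), np.float64(0.2028), np.float64(0.2039)) (np.float64(0.2187), np.float64(0.2189), np.float64(0.2173)) tcp z_e 0.19614284638831958
0.022 0.1983 start 0.1044 0.1138 now (np.float64(0.1994), np.float64(0.1987), np.float64(0.1999)) (np.float64(0.2091), np.float64(0.2091), np.float64(0.2092)) tcp z_e 0.19765814217903577
```

View pics/y1.png

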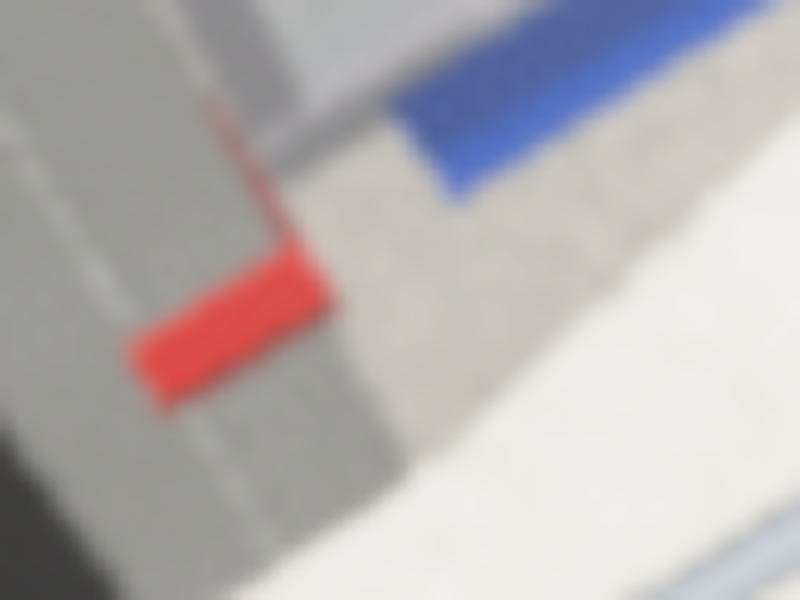

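View pics/y2.png

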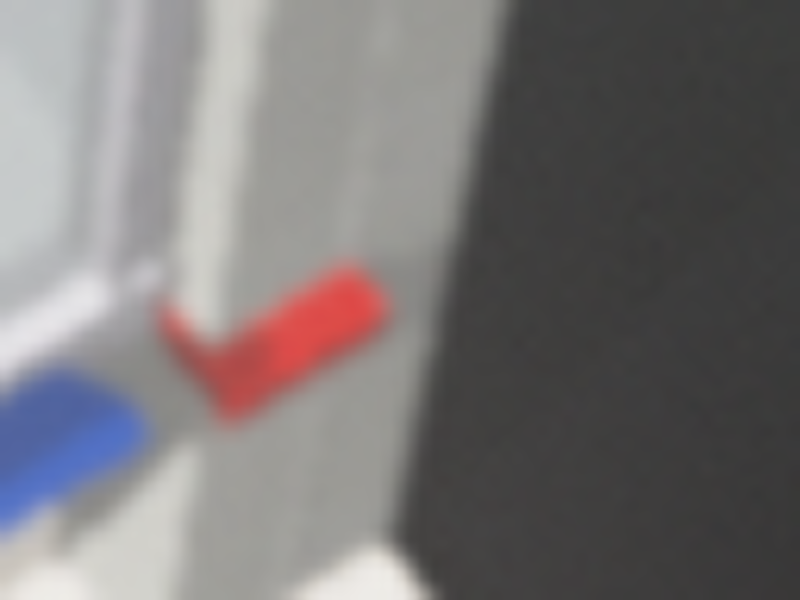

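```bash
python3 - <<'E'
import fit3
from fit3 import *
def run(tie,hx=True):
    def r(v):
        fit3.F=v[21]; return np.r_[r3(v[:21]),(v[21]-.020)/.01, KIN(v)]
    def KIN(v): # tcp contact at final height: ze_end = ... ; rise .0935
        ze_end=.7812-v[0]+.010+1.414*.008
        return [] if not tie else [(v[7]+.0935-ze_end)/.003]
    f=least_squares(r,np.r_[.6055,.0105,.02,.19,.3,.025,.22,.1,.02,np.zeros(12),.02],loss='soft_l1',x_scale=np.r_[np.ones(9)*.01,np.ones(12)*.002,.01])
    C=np.linalg.inv(f.jac.T@f.jac)
    print(tie,f.cost,'m',f.x[3],'ze0',f.x[7],'hx',f.x[0],'F',f.x[21],'m-ze',f.x[3]-f.x[7],'sd',np.sqrt(C[3,3]+C[7,7]-2*C[3,7]),np.sqrt(C[21,21]))
run(0);run(1)
def fixed(F_):
    fit3.F=F_
E
```

```text
0 31.754255370927748 m 0.19598717841264063 ze0 0.10273004425647586 hx 0.6054071510950335 F 0.020532217436213845 m-ze 0.09325713415616477 sd 0.004464275630632764 0.0009479103847247054
1 31.76682682112243 m 0.1960085574821153 ze0 0.1031447813927496 hx 0.6056077363828365 F 0.02050075652391957 m-ze 0.09286377608936569 sd 0.003730078129728962 0.0009270863975827974
```

```bash
python3 -m inch '[{"grip":0,"dx":-0.5,"dy":0,"dz":-0.5,"rx":0,"ry":0,"rz":0},{"grip":0,"dx":-0.5,"dy":0,"dz":-0.5,"rx":0,"ry":0,"rz":0},{"grip":0,"dx":0,"dy":0,"dz":0,"rx":0,"ry":0,"rz":0},{"grip":0,"dx":0,"dy":0,"dz":0,"rx":0,"ry":0,"rz":0},{"grip":0,"dx":0,"dy":0,"dz":0,"rx":0,"ry":0,"rz":0},{"grip":0,"dx":0,"dy":0,"dz":0,"rx":0,"ry":0,"rz":0}]'; python3 look.py 9; python3 sash.py s8.png t8.png s9.png t9.png; python3 -c "
from h import *
o=robot.get_obs();print(o['joint_positions'].round(3),o['qvel'].round(4),o['wrist_force'].round(1))
for k in('scene0.png','s9.png'),('top0.png','t9.png'):
    a,b=[cv2.imread('pics/'+x).astype(int) for x in k]
    for n,(x,y) in dict(amber=(406,245),clear=(269,321),mort=(193,403),beaker=(489,196),spat=(295,410)).items() if 'scene' in k[0] else dict(amber=(393,279),clear=(253,270),mort=(162,294),beaker=(487,281),spat=(233,340)).items():
        t=b[y-16:y+16,x-16:x+16].astype(np.uint8);s=a[y-24:y+24,x-24:x+24].astype(np.uint8)
        r=cv2.matchTemplate(s,t,cv2.TM_CCOEFF_NORMED);print(n,np.unravel_index(r.argmax(),r.shape),r.max().round(3))"
```

```text
time: 13.7
tool_pos: [0.4577, 0.0091, 0.1802]
ee_rot: [3.12, -0.804, 0.026]
wrist_force: [1.0, -0.5, 0.4]
width: 0.0004
[0.4577 0.0091 0.1802]
s8.png (np.float64(0.2026), np.float64(0.2024), np.float64(0.2029)) (np.float64(0.2177), np.float64(0.2179), np.float64(0.2164))
s9.png (np.float64(0.2026), np.float64(0.2024), np.float64(0.2029)) (np.float64(0.2173), np.float64(0.2173), np.float64(0.2164))
mark 0.19106436973239393
[-0.219 -0.721  2.243  0.209  0.838  1.258] [-0.0009 -0.0038  0.0019  0.0011  0.0002  0.001 ] [ 0.8 -0.2  0.7]
amber (np.int64(8), np.int64(8)) 0.941
clear (np.int64(8), np.int64(8)) 1.0
mort (np.int64(8), np.int64(8)) 0.999
beaker (np.int64(8), np.int64(8)) 0.999
spat (np.int64(8), np.int64(8)) 1.0
amber (np.int64(8), np.int64(8)) 0.978
clear (np.int64(8), np.int64(8)) 0.997
mort (np.int64(8), np.int64(8)) 0.999
beaker (np.int64(8), np.int64(8)) 0.997
spat (np.int64(8), np.int64(8)) 0.997
```

View pics/t9.png

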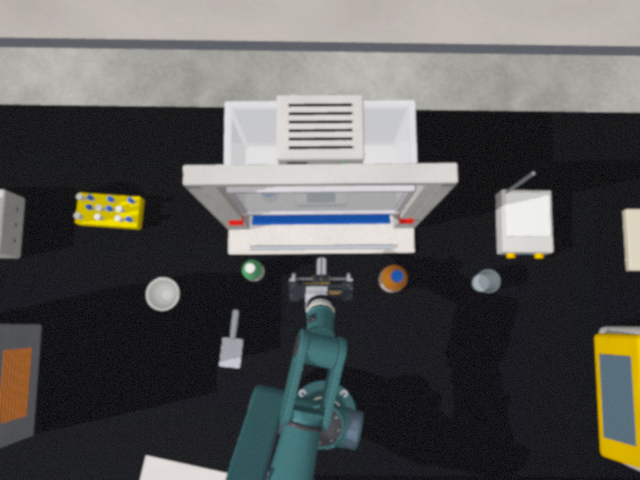

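Robot is clear, the window is steady, and nothing else has moved. Handing in.

```bash
python3 -c "
from bench import robot
print(robot.close_job())"
```

```text
the job is handed in; nothing more can be done
None
```

I pushed the window up about 94 mm with the closed fingertips flat beneath the blue lip, then lowered the fingers away, backed off and handed the job in. The job finished at about 14 s on the clock.

- **Height at the mark:** The combined camera fit needed a rise of 93 ± 4 mm from the start to the mark. The rise measured in the scene camera was 93.6 mm, and it was the same in the last two pictures after the fingers left.
- **Where the checks disagreed:** The two cameras differ by about 15 mm on absolute height (the top view is insensitive to it). Assuming posts 36 mm deep from front to back puts the edge about 7–11 mm above the mark, and 44 mm deep puts it within a few mm. The height worked out from the arm's own position at last contact gives 0 to +4 mm. My best estimate is within about 5 mm, against the 12 mm allowed, but the high end of that spread is close to the limit.
- **Other things:** Both bottles, the beaker, mortar and spatula showed no shift in either camera. I did not measure the jar and weighing beaker in the hood, but no part of the robot went inside.
- **Robot at the end:** It was at rest in front of the hood, with wrist force readings around 1 N and nothing touched.

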